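# Lock the service hatch of a desktop computer

## Robot

A 7-joint arm with a two-finger parallel gripper is mounted at the origin on the work surface. World frame = base frame: x ahead of the robot, y to its left, z up, the work surface at z = 0. Lengths are in m, angles in degrees, forces in N, time in s.
With the tool pointing down it reaches from about 0.425 to 0.875 m from the base axis. Payload 4.7 kg.
Tool frame: the origin (TCP) lies midway between the tips of the shut fingers; the grasp point (between the pads) lies 19 mm behind it; z points along the fingers, y is the direction in which the jaws open and shut (so a half turn about z gives the same grasp; the last joint's range is limited). The gripper opens to 87 mm and grips with 3 to 60 N. Pads are 19 mm wide; open, the fingers measure 117 mm over their backs; the gripper's body (75 mm by 190 mm) begins 51 mm behind the grasp point.
Start: joints at [-73.619, 18.392, -4.016, 83.108, 1.295, 78.541, -3.26], TCP at [0.175, 0.626, 0.223] pointing down, gripper open.
Joint ranges: [-163.93, 163.93], [-17.29, 119.83], [-79.2, 71.16], [3.27, 140.29], [-89.18, 269.18], [5.43, 117.66], [-154.24, 154.24]. Speed limits (degrees/s): [147.25, 147.25, 180, 180, 180, 180, 180].

## Interface

Orientations are given as [roll, pitch, yaw] about the fixed x, y, z axes, in that order (R = Rz(yaw) Ry(pitch) Rx(roll)).
In Python, from cell import env gives the robot as it stands. The module is installed in compiled form; this text tells all that it offers.
- The arm moves only by the tool servo_tool, never from a script. Its argument "plan" is a list of rows, each a list of 3 entries, a list of its own where there are three numbers: the opening, from 0 (shut) to 1 (fully open), then the shift along the tool's x, y, z in cm, then the turn, a rotation vector about the tool's x, y, z in degrees. A call has 1 to 20 rows; each row shifts and turns the pose as measured when the row begins, along the tool's axes as they then stand; what a row does not reach is not made up. A row lasts 1/12 s, in which the tool goes at most 41.7 mm and 7.16 degrees, less where a joint would pass 70% of its speed; a pose out of reach is approached as far as the arm can. A call is refused whole if a number of a shift passes 4.17 or a number of a turn 7.16, either way. A call with a gripper value outside its range is refused whole. The fingers move at their own pace and stop on an object; "force" is the grip in N (left out, the last holds). Time passes only in rows, so rows that do not move let the fingers close. It gives the time, the measured TCP pose, the force and the opening at its end, in the units of the state.
- env.get_obs(): the state, without advancing time (a new reading comes with each control period).
- env.read_camera(name): name is "scene" or "top" or "wrist"; returns a dict with "image" (384x512x3 uint8, blue, green, red), "fx", "fy", "cx", "cy" (pixels), "rvec" (rotation vector, rad) and "tvec" (3), from world to camera coordinates, as OpenCV has them; the wrist camera has in their place "T_tool_cam" (4x4, takes a point from camera to tool coordinates, whose origin is the TCP and whose axes are the flange's). Camera axes: x right, y down, z forward; pixel columns grow to the right and rows downward; lengths in m; the calibration is good to about 2 mm. A picture is of the moment at which its call begins: read the wrist's pose just before it. There is no depth.
- env.sign_off(): hands the job in, once; it reports no verdict.
The state is a dict: "time_s": time; "qpos": joint angles; "joint_velocities": joint speeds; "effort": joint torques, N m; "tool_pos": TCP position; "tool_rot": TCP orientation; "force": force on the tool from outside, world axes, zero at the start; "wrist_torque": the same for the moment, N m; "grip_width": finger opening in m.
Only numpy, scipy, OpenCV 4.12 (cv2) and the standard library are available. Lean on these libraries where they do the work, as an engineer would, in place of code of your own. Each camera call takes 0.05 s, during which the arm holds its last target. There are 200 camera calls.

## Task

The service hatch in the roof of the small desktop computer is open, and its blue cover stands on edge in the white stand. Lay the cover home in the hatch with its red wing fastener still unturned, then press on the wing and turn it clockwise, about a quarter turn, until you feel it drop into its locked position; let go. Leave the other things on the desk where they are.

Things in the scene. Friction and masses are not known exactly. Their poses are not given: they have to be found in the camera images.
- pc: Fixed low computer with an aluminium roof, 180 x 180 mm, 50 mm high; place and yaw vary; it is on the robot's left or right, the stand on the other side. Origin under its centre on the desk, z up. In the middle of the roof is an open hatch, 107.6 mm along its x, 87.6 mm along its y, 16 mm deep, with a 5 mm chamfer at the mouth.
- hatch (a point): Centre of the hatch floor, 34 mm above the desk; axes as pc. A brass catch 7 mm high stands here (40 x 36 mm) with a 12 mm wide slot running along y, but up to 0.2 rad askew either way, differently each time.
- stand: Fixed white holder that keeps the cover on edge: base 70 x 130 mm, 6 mm thick, with two walls 116 mm long along its y, 4 mm thick, 19 mm apart, rising to 26 mm above the desk. Origin under its centre; its x points across the slot to the side the wing faces (roughly away from the robot).
- cover: Loose blue cover, 0.2 to 0.33 kg: slab 104 mm (its x) by 84 mm (y) by 16 mm (z), hollow below, resting on its rim. Origin: centre of the underside; z points out of the outer face. At the start it stands in the stand on a long edge, y up, z along the stand's x, leaning a few degrees. Fits the hatch either way round (half turn) with 1.8 mm play each side, roof then flush.
- cover_edge (a point): Middle of the cover's long edge that is on top at the start (y = +42 mm, halfway through the 16 mm thickness), 90 mm above the desk then; axes as cover. The outer face is free for 27 mm down from here to the fastener. The desk between computer and stand, 0.55 m straight ahead of the robot, is clear; tipped wing side up by 45 degrees or more and let go there, the cover falls flat.
- wing_top (a point): Centre of the top of the red wing, on the fastener's axis; x along the wing, z as the cover's. Wing 38 mm long, 10 mm thick, 22.5 mm high, on a black collar 30 mm across, 4 mm thick. Wing and collar slide in the cover by 7.5 mm (0.8 N friction): wing top 43 mm (down, as at the start) to 50.5 mm (up) above the underside. Lifted by the wing, the cover hangs with the fastener up.
- turn (a joint): Turn of the wing in the cover, rad, clockwise from outside; 0: wing along the cover's x; starts at 0 to 0.3, goes to 2.2, friction 0.02 N m. In the hatch its cross bar (26 x 6 mm, along the wing) rides on the catch, wing top 49 mm above the hatch floor; lightly pressed when in line with the slot, at about 1.25 to 1.9, it drops 6 mm (locked) and cannot turn on.
- screwdriver: Bystander, loose: a screwdriver about 170 mm long lying flat. Origin at its underside.
- tape_roll: Bystander, loose: a yellow tape roll lying flat, 84 mm across, 20 mm high. Origin at its underside.
- tumbler: Bystander, loose: a black tumbler, 72 mm across, 150 mm high. Origin at its underside.
- sticky_notes: Bystander, loose: a green pad of sticky notes, 76 x 76 x 14 mm. Origin at its underside.
- carton: Bystander, loose: a small red carton, 90 x 130 x 70 mm. Origin at its underside.
- light_meter: Bystander, loose: a black handheld light meter lying flat, 66 x 130 x 30 mm. Origin at its underside.
- stapler: Bystander, loose: a stapler, 130 x 30 x 40 mm. Origin at its underside.
There are look-alikes about, which are no part of the job. Leave any yellow look-alike of the cover alone.

How it is judged (in metres and radians):
On the way:
1. the cover lies home in the hatch with its fastener up and not yet turned (horizontal distance between cover and hatch below 0.005 m and z of cover in the frame of hatch below 0.003 m and angle between cover's own z axis and vertical below 0.06 rad and angle between the x axis of cover and the x axis of pc, either way round below 0.08 rad and z of wing_top in the frame of hatch above 0.0465 m and value of joint turn below 0.9 rad), for 0.2 s.
At the end, for the whole second after the job is handed in: The cover lies at rest in the hatch: within 5 mm of its centre, under 3 mm above its floor, level within 0.06 rad, square within 0.08 rad; the wing is turned over 1.1 rad and has dropped into the catch (wing top under 45.5 mm above the hatch floor) (horizontal distance between cover and hatch below 0.005 m and z of cover in the frame of hatch below 0.003 m and angle between cover's own z axis and vertical below 0.06 rad and angle between the x axis of cover and the x axis of pc, either way round below 0.08 rad and z of wing_top in the frame of hatch below 0.0455 m and value of joint turn above 1.1 rad and linear speed of cover below 0.02 m/s); the robot touches nothing.
It fails at once if one of the other things on the desk moved by more than 40 mm (distance of any of screwdriver, tape_roll, tumbler, sticky_notes, carton, light_meter, stapler from where it was at the start of the episode above 0.04 m).
It also fails if it takes over 72 s, if anything falls off the work surface, if the arm or the gripper's body presses on something with over 40 N, if the wrist force passes 120 N, or if a joint passes its speed limit or range.

## Working session

There is one attempt and no reset: what is moved stays moved. The work goes in short steps, Python scripts to look and compute and a tool call to move; the robot and the scene stay as the last step left them, time stands still between calls to the robot, and variables do not carry over. Pictures are saved under pics/ and viewed, about 8 in all and at most 12, crops included, and the job is handed in when it is done.

Besides the shell and the picture viewer there is one more tool, called after ">>>" by a JSON object that holds its "api" and its "payload", one argument or row to a line. servo_tool: Moves the arm, as the interface text tells. Its arguments: {"type":"object","properties":{"plan":{"type":"array"},"force":{"type":"number"}},"required":["plan"]}

```bash
mkdir -p pics; cat > h.py <<'E'
import numpy as np, cv2
from cell import env
from scipy.spatial.transform import Rotation as R
def snap(n,f):
    o=env.get_obs(); c=env.read_camera(n); cv2.imwrite('pics/'+f,c['image'])
    if n=='wrist':
        T=np.eye(4);T[:3,:3]=R.from_euler('xyz',o['tool_rot'],degrees=True).as_matrix();T[:3,3]=o['tool_pos']
        W=T@np.array(c['T_tool_cam'])
    else:
        V=np.eye(4);V[:3,:3]=cv2.Rodrigues(np.array(c['rvec'],float))[0];V[:3,3]=np.ravel(c['tvec']);W=np.linalg.inv(V)
    K=np.array([[c['fx'],0,c['cx']],[0,c['fy'],c['cy']],[0,0,1]])
    np.savez('pics/'+f+'.npz',W=W,K=K); return c['image']
def ray(f,p):
    d=np.load('pics/'+f+'.npz');W=d['W'];v=W[:3,:3]@np.linalg.solve(d['K'],[p[0],p[1],1.]);return W[:3,3],v
def atz(f,p,z):
    o,v=ray(f,p);return o+v*(z-o[2])/v[2]
def tri(obs):
    A=np.zeros((3,3));b=np.zeros(3)
    for f,p in obs:
        o,v=ray(f,p);v=v/np.linalg.norm(v);M=np.eye(3)-np.outer(v,v);A+=M;b+=M@o
    return np.linalg.solve(A,b)
def proj(f,P):
    d=np.load('pics/'+f+'.npz');W=d['W'];q=d['K']@(W[:3,:3].T@(np.array(P)-W[:3,3]));return q[:2]/q[2]
E
python3 - <<'E'
from h import *
a=snap('top','t0.png');b=snap('scene','s0.png')
cv2.imwrite('pics/a0.png',cv2.resize(a,(800,600),interpolation=cv2.INTER_CUBIC));cv2.imwrite('pics/b0.png',cv2.resize(b,(800,600),interpolation=cv2.INTER_CUBIC))
print(env.get_obs())
for f in('t0.png','s0.png'):
    d=np.load('pics/'+f+'.npz');print(d['W'].round(3),d['K'])
E
```

```text
{'time_s': 0.1, 'qpos': array([-73.61891433,  18.4351546 ,  -4.01623502,  83.16803934,
         1.29545813,  78.54199057,  -3.26175752]), 'joint_velocities': array([ 0.05488827, -0.06906311,  0.02487995, -0.16705323,  0.00806632,
        0.08655393,  0.08016637]), 'effort': array([-4.24372074e-04, -4.92570341e+01, -4.05963929e-01, -3.13396275e+01,
       -6.42943732e-02,  3.95241415e-02,  8.43005751e-05]), 'tool_pos': array([0.17441344, 0.6256397 , 0.221566  ]), 'tool_rot': array([-1.79900078e+02,  5.75650782e-03,  1.64427518e+02]), 'force': array([-0.57770589, -0.14545077, -0.05206498]), 'wrist_torque': array([-0.02992229, -0.01192958,  0.00112592]), 'grip_width': 0.08703282370128965}
[[-0.012 -0.983  0.185  0.427]
 [-1.     0.011 -0.005 -0.048]
 [ 0.003 -0.185 -0.983  0.977]
 [ 0.     0.     0.     1.   ]] [[379.47832622   0.         254.76838534]
 [  0.         379.47832622 189.68450989]
 [  0.           0.           1.        ]]
[[ 0.051  0.731 -0.68   1.377]
 [ 0.998 -0.024  0.05  -0.103]
 [ 0.02  -0.682 -0.731  0.906]
 [ 0.     0.     0.     1.   ]] [[449.26135298   0.         261.21080686]
 [  0.         449.26135298 192.13064446]
 [  0.           0.           1.        ]]
```

View pics/a0.png

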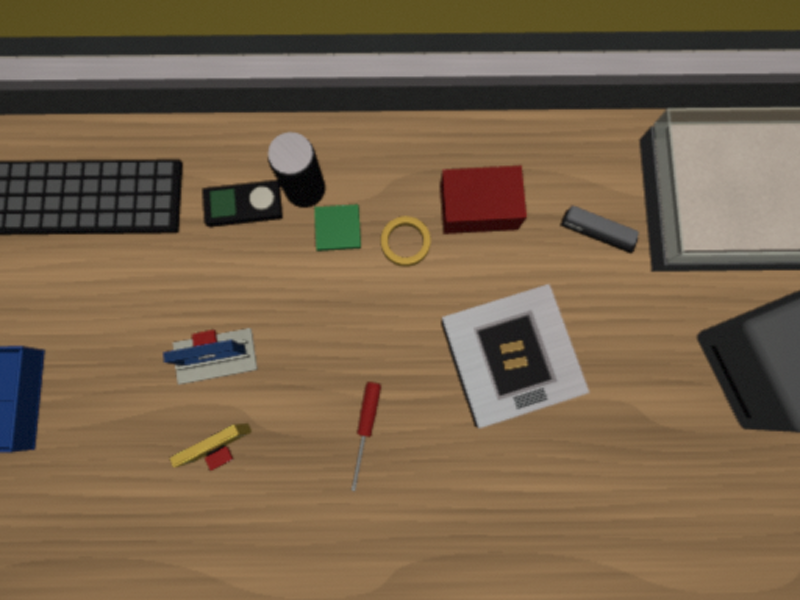

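View pics/b0.png

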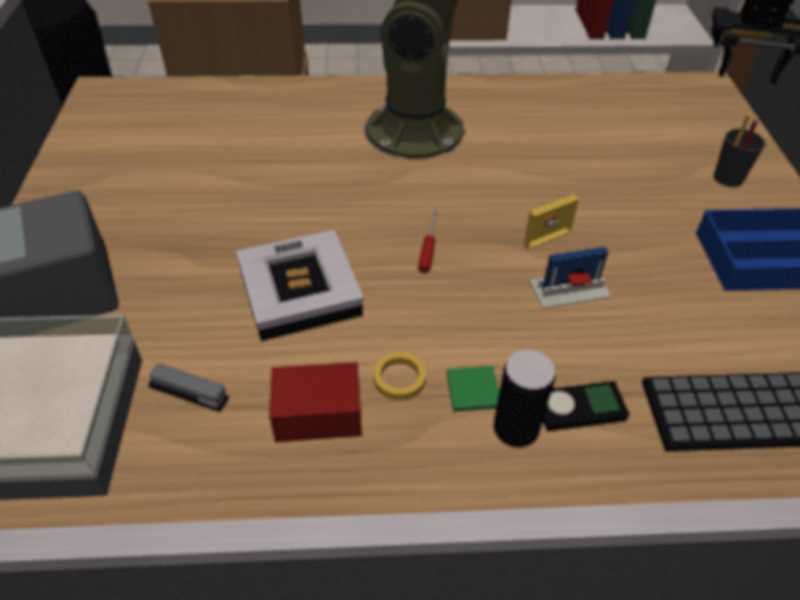

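The top view shows the pc on the robot's right, with roof corners near (443,320), (549,286), (588,392) and (478,426) in the enlarged picture. The blue cover is in the stand on the left, its top edge running from about (165,357) to (247,349). In the scene view that edge runs from (606,249) to (545,254). The yellow look-alike is nearer the robot.

```bash
python3 - <<'E'
from h import *
s=1.5625
T=lambda x,y:('t0.png',(x/s,y/s))
S=lambda x,y:('s0.png',(x/s,y/s))
print('edge L',tri([T(166,355),S(606,249)]),'R',tri([T(245,344),S(546,254)]))
for p in[(443,320),(549,286),(588,392),(478,426)]:print('roof',atz(*T(*p),.05).round(3))
for p in[(477,328),(529,314),(553,380),(500,397)]:print('hatch',atz(*T(*p),.05).round(3))
for n,p in dict(sdtip=(354,489),sdhandle=(373,383),tape=(405,240),notes=(338,227),yl=(210,445),stA=(175,342),stB=(251,328),stC=(256,370),stD=(179,383)).items():print(n,atz(*T(*p),.01).round(3))
E
```

```text
edge L [0.50955846 0.297381   0.08948011] R [0.52475495 0.18407401 0.09439696]
roof [ 0.563 -0.123  0.05 ]
roof [ 0.616 -0.294  0.05 ]
roof [ 0.448 -0.344  0.05 ]
roof [ 0.399 -0.172  0.05 ]
hatch [ 0.55  -0.176  0.05 ]
hatch [ 0.571 -0.259  0.05 ]
hatch [ 0.467 -0.291  0.05 ]
hatch [ 0.442 -0.208  0.05 ]
sdtip [0.304 0.02  0.01 ]
sdhandle [ 0.468 -0.01   0.01 ]
tape [ 0.706 -0.065  0.01 ]
notes [0.73  0.048 0.01 ]
yl [0.373 0.248 0.01 ]
stA [0.538 0.313 0.01 ]
stB [0.559 0.189 0.01 ]
stC [0.491 0.179 0.01 ]
stD [0.471 0.302 0.01 ]
```

```bash
cat > plan.py <<'E'
# work out rows in tool axes from the current pose (or given) to a target
from h import *
def rows(pos,rpy,n,op,start=None):
    o=env.get_obs(); p0,r0=start if start else (o['tool_pos'],o['tool_rot'])
    A=R.from_euler('xyz',r0,degrees=True);B=R.from_euler('xyz',rpy,degrees=True);w=(A.inv()*B).as_rotvec(degrees=True)
    d=(np.array(pos)-p0)/n;out=[]
    for k in range(n):
        Rk=A*R.from_rotvec(w*k/n,degrees=True)
        out.append([op,[round(float(x),1) if abs(x)>.3 else round(float(x),2) for x in Rk.inv().apply(d)*100],[round(float(x),1) for x in w/n]])
    print('turn',w.round(1)); print(str(out).replace(' ',''))
E
python3 -c "
from plan import *
rows([.5,.241,.25],[180,0,98.5],16,1)"
```

```text
turn [-0.1  0.1 65.9]
[[1,[-2.6,-1.8,-0.17],[-0.0,0.0,4.1]],[1,[-2.7,-1.6,-0.17],[-0.0,0.0,4.1]],[1,[-2.8,-1.4,-0.18],[-0.0,0.0,4.1]],[1,[-2.9,-1.2,-0.18],[-0.0,0.0,4.1]],[1,[-3.0,-1.0,-0.18],[-0.0,0.0,4.1]],[1,[-3.1,-0.7,-0.18],[-0.0,0.0,4.1]],[1,[-3.1,-0.5,-0.18],[-0.0,0.0,4.1]],[1,[-3.1,-0.29,-0.18],[-0.0,0.0,4.1]],[1,[-3.1,-0.07,-0.18],[-0.0,0.0,4.1]],[1,[-3.1,0.16,-0.18],[-0.0,0.0,4.1]],[1,[-3.1,0.4,-0.18],[-0.0,0.0,4.1]],[1,[-3.1,0.6,-0.18],[-0.0,0.0,4.1]],[1,[-3.0,0.8,-0.18],[-0.0,0.0,4.1]],[1,[-3.0,1.0,-0.18],[-0.0,0.0,4.1]],[1,[-2.9,1.3,-0.18],[-0.0,0.0,4.1]],[1,[-2.8,1.5,-0.18],[-0.0,0.0,4.1]]]
```

>>> {"api": "servo_tool", "payload": {
  "plan": [
    [1,[-2.6,-1.8,-0.2],[0,0,4.1]],
    [1,[-2.7,-1.6,-0.2],[0,0,4.1]],
    [1,[-2.8,-1.4,-0.2],[0,0,4.1]],
    [1,[-2.9,-1.2,-0.2],[0,0,4.1]],
    [1,[-3.0,-1.0,-0.2],[0,0,4.1]],
    [1,[-3.1,-0.7,-0.2],[0,0,4.1]],
    [1,[-3.1,-0.5,-0.2],[0,0,4.1]],
    [1,[-3.1,-0.3,-0.2],[0,0,4.1]],
    [1,[-3.1,-0.1,-0.2],[0,0,4.1]],
    [1,[-3.1,0.2,-0.2],[0,0,4.1]],
    [1,[-3.1,0.4,-0.2],[0,0,4.1]],
    [1,[-3.1,0.6,-0.2],[0,0,4.1]],
    [1,[-3.0,0.8,-0.2],[0,0,4.1]],
    [1,[-3.0,1.0,-0.2],[0,0,4.1]],
    [1,[-2.9,1.3,-0.2],[0,0,4.1]],
    [1,[-2.8,1.5,-0.2],[0,0,4.1]]
  ]
}}

```text
time_s: 1.43
tool_pos: [0.4947, 0.2217, 0.2449]
tool_rot: [-179.1, 0.5, 96.7]
force: [-0.3, 0.8, -0.2]
grip_width: 0.0872
```

```bash
python3 - <<'E'
from h import *
a=snap('wrist','w1.png');cv2.imwrite('pics/w1b.png',cv2.resize(a,(800,600),interpolation=cv2.INTER_CUBIC))
print(env.get_obs()['tool_pos'],env.get_obs()['tool_rot'],env.get_obs()['qpos'])
d=np.load('pics/w1.png.npz');print(d['W'].round(3),d['K'])
E
```

```text
[0.49969228 0.21386345 0.24554452] [-179.36022097    0.73461772   95.92655401] [-46.38728118   5.28109904  21.58708815  96.50288582  -1.47860609
  79.4319877  -18.66476016]
[[ 0.993  0.115  0.02   0.488]
 [ 0.116 -0.951 -0.287  0.3  ]
 [-0.014  0.287 -0.958  0.405]
 [ 0.     0.     0.     1.   ]] [[345.26510905   0.         254.0937797 ]
 [  0.         345.26510905 188.33538982]
 [  0.           0.           1.        ]]
```

View pics/w1b.png

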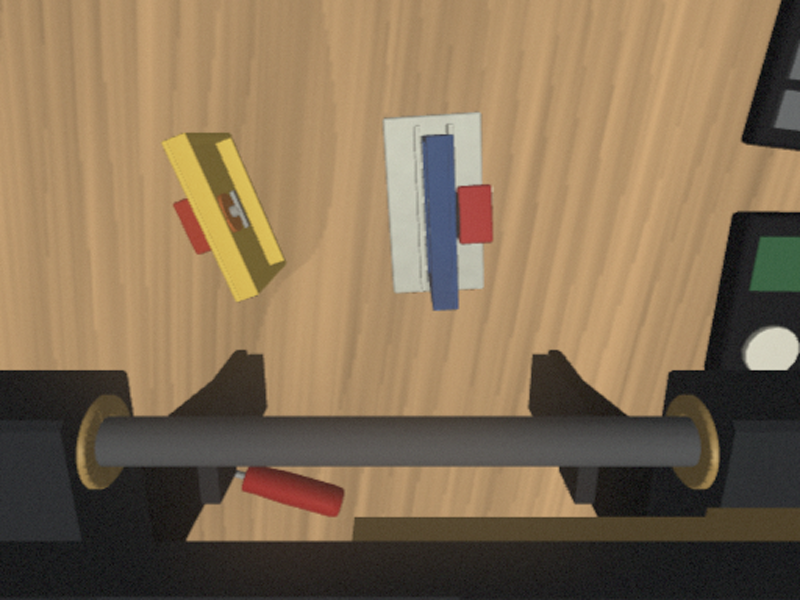

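The wrist view shows the blue top edge with corners (423,137), (453,136), (458,309) and (433,309), and the wing on its right.

```bash
python3 - <<'E'
from h import *
s=1.5625
P=[(423,137),(453,136),(458,309),(433,309)]
for p in P: print(atz('w1.png',(p[0]/s,p[1]/s),.09).round(4))
print('tri L',tri([('w1.png',(438/s,136.5/s)),('t0.png',(166/s,355/s)),('s0.png',(606/s,249/s))]),tri([('w1.png',(446/s,309/s)),('t0.png',(245/s,344/s)),('s0.png',(546/s,254/s))]))
print(env.get_obs()['tool_pos'],env.get_obs()['tool_rot'])
E
python3 -c "
from plan import *
rows([.514,.236,.15],[180,0,99],6,1)"
```

```text
[0.4984 0.2988 0.09  ]
[0.515  0.3013 0.09  ]
[0.5329 0.2007 0.09  ]
[0.5176 0.1989 0.09  ]
tri L [0.50807983 0.29882808 0.08751913] [0.52383095 0.19005251 0.08644963]
[0.49969228 0.21386345 0.24554452] [-179.36022097    0.73461772   95.92655401]
turn [-0.7  0.7 -3.1]
[[1,[0.4,0.29,1.6],[-0.1,0.1,-0.5]],[1,[0.4,0.29,1.6],[-0.1,0.1,-0.5]],[1,[0.4,0.29,1.6],[-0.1,0.1,-0.5]],[1,[0.3,0.29,1.6],[-0.1,0.1,-0.5]],[1,[0.3,0.29,1.6],[-0.1,0.1,-0.5]],[1,[0.3,0.29,1.6],[-0.1,0.1,-0.5]]]
```

```bash
python3 -c "
from plan import *
rows([.516,.250,.067],[180,0,100],10,1)"
```

```text
turn [-0.7  0.7 -4.1]
[[1,[0.4,0.22,1.8],[-0.1,0.1,-0.4]],[1,[0.4,0.22,1.8],[-0.1,0.1,-0.4]],[1,[0.4,0.22,1.8],[-0.1,0.1,-0.4]],[1,[0.4,0.22,1.8],[-0.1,0.1,-0.4]],[1,[0.4,0.22,1.8],[-0.1,0.1,-0.4]],[1,[0.3,0.22,1.8],[-0.1,0.1,-0.4]],[1,[0.3,0.22,1.8],[-0.1,0.1,-0.4]],[1,[0.3,0.22,1.8],[-0.1,0.1,-0.4]],[1,[0.3,0.22,1.8],[-0.1,0.1,-0.4]],[1,[0.3,0.22,1.8],[-0.1,0.1,-0.4]]]
```

>>> {"api": "servo_tool", "payload": {
  "plan": [
    [1,[1.0,0.5,1.8],[-0.2,0.2,-1]],
    [1,[1.0,0.5,1.8],[-0.2,0.2,-1]],
    [1,[0.8,0.5,1.8],[-0.2,0.2,-1]],
    [1,[0.6,0.5,1.8],[-0.1,0.1,-1]],
    [1,[0,0,1.8],[0,0,0]],
    [1,[0,0,1.8],[0,0,0]],
    [1,[0,0,1.5],[0,0,0]],
    [1,[0,0,0],[0,0,0]],
    [1,[0,0,0],[0,0,0]]
  ]
}}

```text
time_s: 2.23
tool_pos: [0.518, 0.2446, 0.1156]
tool_rot: [180.0, 0.1, 99.5]
force: [0.4, 0.1, 0.4]
grip_width: 0.0869
```

```bash
python3 -c "
from plan import *
rows([.516,.250,.067],[180,0,100],5,1)
print(env.get_obs()['tool_pos'],env.get_obs()['tool_rot'],env.get_obs()['joint_velocities'].round(1))"
```

```text
turn [ 0.   0.1 -0.5]
[[1,[0.11,-0.02,1.0],[0.0,0.0,-0.1]],[1,[0.11,-0.02,1.0],[0.0,0.0,-0.1]],[1,[0.11,-0.02,1.0],[0.0,0.0,-0.1]],[1,[0.11,-0.02,1.0],[0.0,0.0,-0.1]],[1,[0.11,-0.02,1.0],[0.0,0.0,-0.1]]]
[0.51796641 0.24461981 0.11564894] [1.79993401e+02 1.18010289e-01 9.95034291e+01] [-0.2  1.1 -0.1  1.4 -0.  -0.2  0.1]
```

>>> {"api": "servo_tool", "payload": {
  "plan": [
    [1,[0.1,0,1.2],[0,0,-0.1]],
    [1,[0.1,0,1.2],[0,0,-0.1]],
    [1,[0.1,0,1.2],[0,0,-0.1]],
    [1,[0.1,0,1.0],[0,0,-0.1]],
    [1,[0.1,0,0.4],[0,0,0]],
    [1,[0,0,0],[0,0,0]],
    [0,[0,0,0],[0,0,0]],
    [0,[0,0,0],[0,0,0]],
    [0,[0,0,0],[0,0,0]],
    [0,[0,0,0],[0,0,0]],
    [0,[0,0,0],[0,0,0]],
    [0,[0,0,0],[0,0,0]],
    [0,[0,0,0],[0,0,0]],
    [0,[0,0,0],[0,0,0]]
  ],
  "force": 30
}}

```text
time_s: 3.4
tool_pos: [0.5196, 0.2516, 0.0651]
tool_rot: [179.6, -0.1, 100.0]
force: [-0.8, -0.1, -0.5]
grip_width: 0.0417
```

>>> {"api": "servo_tool", "payload": {
  "plan": [
    [0,[0,0,0],[0,0,0]],
    [0,[0,0,0],[0,0,0]],
    [0,[0,0,0],[0,0,0]],
    [0,[0,0,0],[0,0,0]],
    [0,[0,0,0],[0,0,0]],
    [0,[0,0,0],[0,0,0]],
    [0,[0,0,0],[0,0,0]]
  ],
  "force": 30
}}

```text
time_s: 3.98
tool_pos: [0.5202, 0.2518, 0.0654]
tool_rot: [179.5, -0.1, 100.0]
force: [0.6, -0.5, 0.1]
grip_width: 0.0145
```

>>> {"api": "servo_tool", "payload": {
  "plan": [
    [0,[0,0,0],[0,0,0]],
    [0,[0,0,0],[0,0,0]],
    [0,[0,0,-0.5],[0,0,0]],
    [0,[0,0,-1],[0,0,0]],
    [0,[0,0,-1.5],[0,0,0]],
    [0,[0,0,-2],[0,0,0]],
    [0,[0,0,-2],[0,0,0]],
    [0,[0,0,-2],[0,0,0]],
    [0,[0,0,-2],[0,0,0]],
    [0,[0,0,0],[0,0,0]],
    [0,[0,0,0],[0,0,0]]
  ],
  "force": 40
}}

```text
time_s: 4.9
tool_pos: [0.5155, 0.2491, 0.1795]
tool_rot: [-179.9, 0.2, 99.9]
force: [-0.2, -0.5, -4.5]
grip_width: 0.0146
```

```bash
python3 - <<'E'
from h import *
a=snap('wrist','w2.png');b=snap('scene','s2.png')
cv2.imwrite('pics/c2.png',np.hstack([cv2.resize(a,(400,300)),cv2.resize(b[100:220,250:410],(400,300))]))
print(env.get_obs()['tool_pos'],env.get_obs()['force'],env.get_obs()['grip_width'])
E
```

```text
[0.51552523 0.24894203 0.1787797 ] [-0.20540384 -0.31047473 -4.08560386] 0.014677056455730027
```

View pics/c2.png

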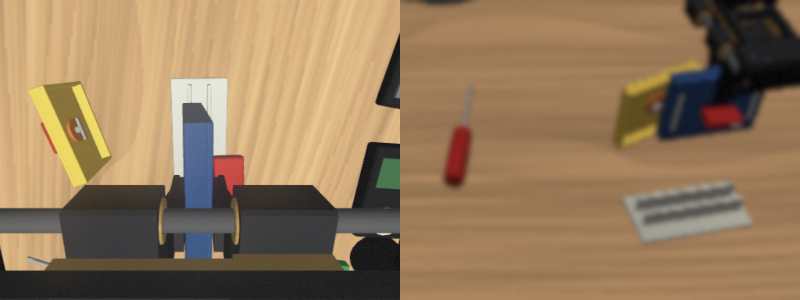

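The cover hangs in the fingers, clear of the stand, with the wing facing away from the robot. I'll carry it to the clear desk and tip it there.

>>> {"api": "servo_tool", "payload": {
  "plan": [
    [0,[-1.5,0.2,0],[0,0,0]],
    [0,[-2.4,0.3,0],[0,0,0]],
    [0,[-2.4,0.3,0],[0,0,0]],
    [0,[-2.4,0.3,0],[0,0,0]],
    [0,[-2.4,0.3,0],[0,0,0]],
    [0,[-2.4,0.3,0],[0,0,0]],
    [0,[-2.4,0.2,0],[0,0,0]],
    [0,[-1.5,0,0],[0,0,0]],
    [0,[0,0,0],[-5,0,0]],
    [0,[0,0,0],[-7,0,0]],
    [0,[0,0,0],[-7,0,0]],
    [0,[0,0,0],[-7,0,0]],
    [0,[0,0,0],[-7,0,0]],
    [0,[0,0,0],[-7,0,0]],
    [0,[0,0,0],[-5,0,0]],
    [0,[0,0,0],[0,0,0]],
    [0,[0,0,0],[0,0,0]]
  ]
}}

```text
time_s: 6.42
tool_pos: [0.5494, 0.0693, 0.1483]
tool_rot: [135.9, 0.8, 100.1]
force: [-0.6, -0.2, -3.5]
grip_width: 0.0145
```

```bash
python3 -c "
from plan import *
o=env.get_obs();print(o['tool_pos'],o['tool_rot'],o['qpos'].round(1),o['grip_width'])
# target: tilt 50 about tool x from down, yaw 100
B=R.from_euler('xyz',[180,0,100],degrees=True)*R.from_rotvec([-50,0,0],degrees=True)
print(B.as_euler('xyz',degrees=True))
rows([.57,.07,.05],B.as_euler('xyz',degrees=True),8,0)"
```

```text
[0.54936472 0.06927133 0.14826684] [135.94924077   0.78572804 100.13377418] [-22.4 -17.   10.7 140.3  19.   13.  -17.3] 0.01452813413070376
[1.30000000e+02 1.27222187e-14 1.00000000e+02]
turn [-5.9  0.4  0.7]
[[0,[-0.02,-0.7,1.1],[-0.7,0.1,0.1]],[0,[-0.02,-0.7,1.1],[-0.7,0.1,0.1]],[0,[-0.02,-0.7,1.0],[-0.7,0.1,0.1]],[0,[-0.03,-0.7,1.0],[-0.7,0.1,0.1]],[0,[-0.03,-0.7,1.0],[-0.7,0.1,0.1]],[0,[-0.03,-0.7,1.0],[-0.7,0.1,0.1]],[0,[-0.03,-0.8,1.0],[-0.7,0.1,0.1]],[0,[-0.03,-0.8,1.0],[-0.7,0.1,0.1]]]
```

```bash
python3 -c "
from plan import *
B=R.from_euler('xyz',[180,0,100],degrees=True)*R.from_rotvec([-50,0,0],degrees=True)
e=B.as_euler('xyz',degrees=True)
rows([.60,.07,.09],e,5,0)
rows([.60,.07,.049],e,1,0,([.60,.07,.09],e))"
```

```text
turn [-5.9  0.4  0.7]
[[0,[-0.15,-0.09,1.5],[-1.2,0.1,0.1]],[0,[-0.15,-0.12,1.5],[-1.2,0.1,0.1]],[0,[-0.15,-0.16,1.5],[-1.2,0.1,0.1]],[0,[-0.16,-0.19,1.5],[-1.2,0.1,0.1]],[0,[-0.16,-0.22,1.5],[-1.2,0.1,0.1]]]
turn [0. 0. 0.]
[[0,[0.0,-3.1,2.6],[0.0,0.0,0.0]]]
```

>>> {"api": "servo_tool", "payload": {
  "plan": [
    [0,[-0.2,-0.1,1.5],[0,0,0]],
    [0,[-0.2,-0.1,1.5],[0,0,0]],
    [0,[-0.2,-0.2,1.5],[-2,0.1,0.2]],
    [0,[-0.2,-0.2,1.5],[-2,0.1,0.2]],
    [0,[-0.2,-0.2,1.5],[-2,0.1,0.2]],
    [0,[0,0,0],[0,0,0]],
    [0,[0,0,0],[0,0,0]],
    [0,[0,-0.5,0.4],[0,0,0]]
  ]
}}

```text
time_s: 7.08
tool_pos: [0.5762, 0.059, 0.1046]
tool_rot: [135.7, 1.4, 99.1]
force: [-0.1, -0.4, -3.2]
grip_width: 0.0147
```

```bash
python3 -c "
from plan import *
o=env.get_obs();print(o['tool_pos'],o['tool_rot'],o['qpos'].round(1),o['grip_width'])
B=R.from_euler('xyz',[180,0,100],degrees=True)*R.from_rotvec([-50,0,0],degrees=True)
e=B.as_euler('xyz',degrees=True)
rows([.60,.07,.050],e,5,0)"
```

```text
[0.57615778 0.05904477 0.10460215] [135.66049523   1.36481579  99.05461021] [-32.7  -8.9  22.7 140.3  50.3   5.5 -47.7] 0.01471641854245233
turn [-5.7  1.6  0.4]
[[0,[0.17,-0.4,1.1],[-1.1,0.3,0.1]],[0,[0.16,-0.4,1.1],[-1.1,0.3,0.1]],[0,[0.15,-0.4,1.1],[-1.1,0.3,0.1]],[0,[0.15,-0.5,1.1],[-1.1,0.3,0.1]],[0,[0.14,-0.5,1.1],[-1.1,0.3,0.1]]]
```

```bash
python3 -c "
from plan import *
rows([.625,.07,.085],env.get_obs()['tool_rot'],5,0)"
```

```text
turn [0. 0. 0.]
[[0,[0.07,0.4,1.0],[0.0,0.0,0.0]],[0,[0.07,0.4,1.0],[0.0,0.0,0.0]],[0,[0.07,0.4,1.0],[0.0,0.0,0.0]],[0,[0.07,0.4,1.0],[0.0,0.0,0.0]],[0,[0.07,0.4,1.0],[0.0,0.0,0.0]]]
```

>>> {"api": "servo_tool", "payload": {
  "plan": [
    [0,[0.1,0.4,1.0],[0,0,0]],
    [0,[0.1,0.4,1.0],[0,0,0]],
    [0,[0.1,0.4,1.0],[0,0,0]],
    [0,[0.1,0.4,1.0],[0,0,0]],
    [0,[0.1,0.4,1.0],[0,0,0]],
    [0,[0,0,0],[0,0,0]]
  ]
}}

```text
time_s: 7.58
tool_pos: [0.6091, 0.0616, 0.0841]
tool_rot: [136.1, 1.2, 98.2]
force: [-0.5, 1.0, -2.6]
grip_width: 0.0143
```

```bash
python3 -c "
from plan import *
o=env.get_obs();print(o['tool_pos'],o['tool_rot'],o['qpos'].round(1),o['grip_width'])
B=R.from_euler('xyz',[180,0,100],degrees=True)*R.from_rotvec([-48,0,0],degrees=True)
e=B.as_euler('xyz',degrees=True)
rows([.62,.07,.051],e,5,0)"
```

```text
[0.60906185 0.06159484 0.0840933 ] [136.13406311   1.1553733   98.24192963] [-76.6  -6.   67.6 137.8  85.4   5.4 -81.4] 0.01425135736928588
turn [-4.2  2.1 -0.4]
[[0,[0.15,-0.28,0.6],[-0.8,0.4,-0.1]],[0,[0.14,-0.29,0.6],[-0.8,0.4,-0.1]],[0,[0.14,-0.3,0.6],[-0.8,0.4,-0.1]],[0,[0.14,-0.3,0.6],[-0.8,0.4,-0.1]],[0,[0.13,-0.3,0.6],[-0.8,0.4,-0.1]]]
```

Two wrist joints are at their range limits with the tool tilted outward. I'll stand the tool up again and tip the cover sideways instead, with the wing toward the pc.

>>> {"api": "servo_tool", "payload": {
  "plan": [
    [0,[0,0.8,-0.8],[4,0,0]],
    [0,[0,0.8,-0.9],[7,0,0]],
    [0,[0,0.6,-1.0],[7,0,0]],
    [0,[0,0,-1.5],[7,0,0]],
    [0,[0,0,-1.5],[7,0,0]],
    [0,[0,0,-1.5],[7,0,0]],
    [0,[0,0,0],[5,0,0]],
    [0,[0,0,0],[0,0,5]],
    [0,[0,0,0],[0,0,7]],
    [0,[0,0,0],[0,0,7]],
    [0,[0,0,0],[0,0,0]]
  ]
}}

```text
time_s: 8.5
tool_pos: [0.5987, 0.0428, 0.1266]
tool_rot: [157.3, -4.6, 77.6]
force: [0.1, -0.2, -2.9]
grip_width: 0.0149
```

```bash
python3 -c "
from plan import *
o=env.get_obs();print(o['tool_pos'],o['tool_rot'],o['qpos'].round(1),o['grip_width'])
rows([.57,.05,.2],[180,0,10],11,0)"
```

```text
[0.59870188 0.04276475 0.12663928] [157.29841188  -4.580738    77.56937504] [-77.6  -2.1  68.7 120.1   9.6  38.2 -28.3] 0.014879895947554067
turn [ 17.3 -17.3  65.7]
[[0,[0.06,0.01,-0.7],[1.6,-1.6,6.0]],[0,[0.04,-0.02,-0.7],[1.6,-1.6,6.0]],[0,[0.02,-0.04,-0.7],[1.6,-1.6,6.0]],[0,[-0.01,-0.06,-0.7],[1.6,-1.6,6.0]],[0,[-0.03,-0.08,-0.7],[1.6,-1.6,6.0]],[0,[-0.06,-0.09,-0.7],[1.6,-1.6,6.0]],[0,[-0.09,-0.1,-0.7],[1.6,-1.6,6.0]],[0,[-0.12,-0.11,-0.7],[1.6,-1.6,6.0]],[0,[-0.15,-0.12,-0.7],[1.6,-1.6,6.0]],[0,[-0.18,-0.12,-0.7],[1.6,-1.6,6.0]],[0,[-0.22,-0.12,-0.7],[1.6,-1.6,6.0]]]
```

>>> {"api": "servo_tool", "payload": {
  "plan": [
    [0,[0,0,-1.0],[3,-2,4]],
    [0,[0,0,-1.0],[3,-2,6]],
    [0,[0,0,-1.0],[3,-2,6]],
    [0,[0,0,-1.0],[2,-2,6]],
    [0,[0,0,-1.0],[2,-2,6]],
    [0,[0,-0.1,-0.7],[1,-2,6]],
    [0,[-0.1,-0.1,-0.7],[1,-1.5,6]],
    [0,[-0.1,-0.1,-0.7],[1,-1.5,6]],
    [0,[-0.2,-0.1,-0.5],[1,-1,6]],
    [0,[-0.2,-0.1,0],[0,-1,6]],
    [0,[0,0,0],[0,0,5]],
    [0,[0,0,0],[0,0,0]]
  ]
}}

```text
time_s: 9.5
tool_pos: [0.5686, 0.0695, 0.1844]
tool_rot: [-179.8, 3.7, 14.4]
force: [0.2, -0.3, -2.6]
grip_width: 0.0151
```

```bash
python3 -c "
from plan import *
o=env.get_obs();print(o['tool_pos'],o['tool_rot'],o['qpos'].round(1),o['grip_width'])
B=R.from_euler('xyz',[180,0,10],degrees=True)*R.from_rotvec([-50,0,0],degrees=True)
rows([.57,.04,.15],B.as_euler('xyz',degrees=True),9,0)"
```

```text
[0.5685904  0.0694635  0.18439263] [-179.83708464    3.70541303   14.41950776] [-63.1  24.7  68.5  95.9 -22.3  79.2 -66.3] 0.01507514467169197
turn [-50.    1.5   5.7]
[[0,[-0.04,0.3,0.4],[-5.6,0.2,0.6]],[0,[-0.04,0.28,0.4],[-5.6,0.2,0.6]],[0,[-0.04,0.24,0.4],[-5.6,0.2,0.6]],[0,[-0.04,0.2,0.5],[-5.6,0.2,0.6]],[0,[-0.04,0.15,0.5],[-5.6,0.2,0.6]],[0,[-0.04,0.11,0.5],[-5.6,0.2,0.6]],[0,[-0.04,0.06,0.5],[-5.6,0.2,0.6]],[0,[-0.04,0.01,0.5],[-5.6,0.2,0.6]],[0,[-0.04,-0.04,0.5],[-5.6,0.2,0.6]]]
```

>>> {"api": "servo_tool", "payload": {
  "plan": [
    [0,[0,0.3,0.4],[-5,0.2,0.6]],
    [0,[0,0.3,0.4],[-5.7,0.2,0.6]],
    [0,[0,0.2,0.4],[-5.7,0.2,0.6]],
    [0,[0,0.2,0.5],[-5.7,0.2,0.6]],
    [0,[0,0.2,0.5],[-5.7,0.2,0.6]],
    [0,[0,0.1,0.5],[-5.7,0.2,0.6]],
    [0,[0,0.1,0.5],[-5.7,0.2,0.6]],
    [0,[0,0,0.5],[-5.7,0.2,0.6]],
    [0,[0,0,0],[-5.7,0,0]],
    [0,[0,0,0],[0,0,0]]
  ]
}}

```text
time_s: 10.33
tool_pos: [0.5712, 0.054, 0.1294]
tool_rot: [131.0, 2.8, 14.0]
force: [-0.5, 1.8, -4.3]
grip_width: 0.0143
```

```bash
python3 -c "
from plan import *
o=env.get_obs();print(o['tool_pos'],o['tool_rot'],o['qpos'].round(1),o['grip_width'])
B=R.from_euler('xyz',[180,0,10],degrees=True)*R.from_rotvec([-50,0,0],degrees=True)
rows([.57,.04,.052],B.as_euler('xyz',degrees=True),8,0)"
```

```text
[0.5712131  0.05396933 0.12935385] [130.99133016   2.77982559  14.01350674] [-84.5  44.8  67.6 103.3   8.2  66.1 -99.6] 0.014344031579704299
turn [-0.9 -1.2  4.7]
[[0,[-0.01,-0.6,0.8],[-0.1,-0.2,0.6]],[0,[-0.01,-0.6,0.8],[-0.1,-0.2,0.6]],[0,[-0.02,-0.6,0.8],[-0.1,-0.2,0.6]],[0,[-0.02,-0.6,0.8],[-0.1,-0.2,0.6]],[0,[-0.03,-0.6,0.8],[-0.1,-0.2,0.6]],[0,[-0.03,-0.6,0.8],[-0.1,-0.2,0.6]],[0,[-0.04,-0.6,0.8],[-0.1,-0.2,0.6]],[0,[-0.04,-0.6,0.8],[-0.1,-0.2,0.6]]]
```

>>> {"api": "servo_tool", "payload": {
  "plan": [
    [0,[0,-0.6,0.8],[0,-0.2,0.6]],
    [0,[0,-0.6,0.8],[0,-0.2,0.6]],
    [0,[0,-0.6,0.8],[0,-0.2,0.6]],
    [0,[0,-0.6,0.8],[0,-0.2,0.6]],
    [0,[0,-0.6,0.8],[0,-0.2,0.6]],
    [0,[0,-0.6,0.8],[0,0,0.6]],
    [0,[0,-0.5,0.6],[0,0,0]],
    [0,[0,0,0],[0,0,0]],
    [0,[0,0,0],[0,0,0]]
  ]
}}

```text
time_s: 11.08
tool_pos: [0.571, 0.0363, 0.0523]
tool_rot: [132.4, 1.1, 10.4]
force: [-0.7, 1.3, -2.7]
grip_width: 0.0146
```

```bash
python3 - <<'E'
from h import *
b=snap('scene','s3.png');a=snap('top','t3.png');o=env.get_obs()
print(o['tool_pos'],o['tool_rot'],o['qpos'].round(1),o['force'],o['grip_width'])
cv2.imwrite('pics/c3.png',np.hstack([cv2.resize(b[70:250,150:390],(400,300)),cv2.resize(a[140:320,100:340],(400,300))]))
E
```

```text
[0.57108404 0.03671665 0.05261046] [132.43306646   1.08023962  10.3980868 ] [ -79.5   49.9   63.   104.9    3.5   60.4 -103.7] [-0.19671034  0.43128285 -2.86057643] 0.01464953526569252
```

View pics/c3.png

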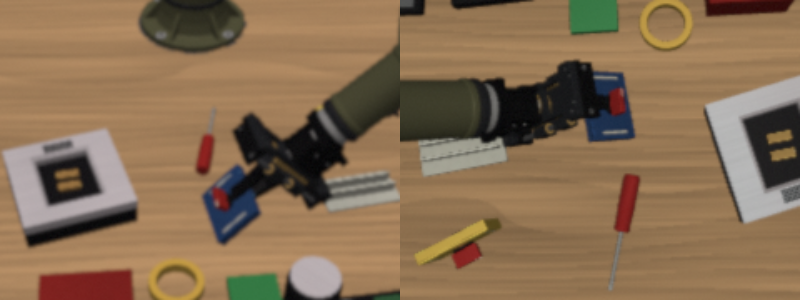

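The cover is tipped about 48° over clear desk, wing side up. Now I'll let go and back out along the fingers.

>>> {"api": "servo_tool", "payload": {
  "plan": [
    [0.5,[0,-0.2,0.2],[0,0,0]],
    [0.5,[0,0,0],[0,0,0]],
    [0.5,[0,0,0],[0,0,0]],
    [0.5,[0,0,0],[0,0,0]],
    [0.5,[0,0,0],[0,0,0]],
    [0.6,[0,0,-1.5],[0,0,0]],
    [0.6,[0,0,-2],[0,0,0]],
    [0.6,[0,0,-2.5],[0,0,0]],
    [0.6,[0,0,-3],[0,0,0]],
    [0.6,[0,0,-3],[5,0,0]],
    [0.6,[0,1,-2],[7,0,0]],
    [0.6,[0,1,-2],[7,0,0]],
    [0.6,[0,1,-1],[7,0,0]],
    [0.6,[0,1,0],[7,0,0]],
    [0.6,[0,1,0],[7,0,0]],
    [0.6,[0,0,0],[7,0,0]],
    [0.6,[0,0,0],[0,0,0]]
  ]
}}

```text
time_s: 12.6
tool_pos: [0.5657, 0.1171, 0.2109]
tool_rot: [180.0, 0.2, 11.2]
force: [-0.2, -2.5, -0.8]
grip_width: 0.052
```

```bash
python3 - <<'E'
from h import *
b=snap('scene','s4.png');a=snap('top','t4.png');w=snap('wrist','w4.png');o=env.get_obs()
print(o['tool_pos'],o['tool_rot'],o['qpos'].round(1),o['force'],o['grip_width'])
cv2.imwrite('pics/c4.png',np.vstack([np.hstack([cv2.resize(b[100:220,200:360],(400,300),interpolation=2),cv2.resize(a[140:260,180:340],(400,300),interpolation=2)]),np.hstack([cv2.resize(w,(400,300)),cv2.resize(a,(400,300))])]))
E
```

```text
[0.56363852 0.12593902 0.20804323] [179.70417639   0.46191778  11.92378963] [-67.8  17.3  63.1  96.3 -15.5  76.6 -80. ] [ 0.31751493  1.21798505 -0.24165742] 0.051994841884599
```

View pics/c4.png

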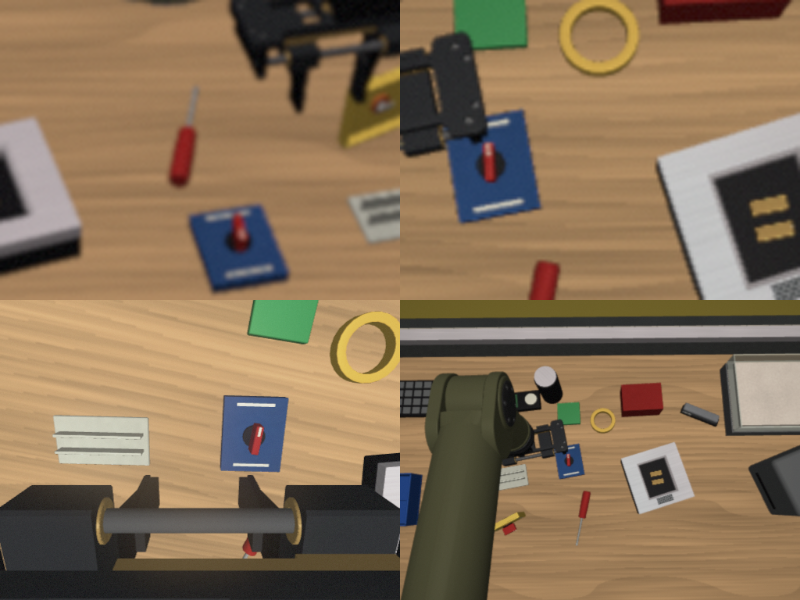

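The cover lies flat on the desk, wing up. Nothing else has moved. Next I'll turn the tool half round, so there is room for the later clockwise turn, and hover over it.

```bash
python3 -c "
from plan import *
o=env.get_obs();print(o['tool_pos'],o['tool_rot'])
rows([.54,-.0,.27],[180,0,101],13,.6)
rows([.52,-.06,.29],[180,0,190],13,.6,([.54,-.0,.27],[180,0,101]))"
```

```text
[0.56363852 0.12593902 0.20804323] [179.70417639   0.46191778  11.92378963]
turn [ -0.1   0.6 -89.1]
[[0.6,[-0.4,0.9,-0.5],[-0.0,0.0,-6.9]],[0.6,[-0.5,0.9,-0.5],[-0.0,0.0,-6.9]],[0.6,[-0.6,0.8,-0.5],[-0.0,0.0,-6.9]],[0.6,[-0.7,0.7,-0.5],[-0.0,0.0,-6.9]],[0.6,[-0.8,0.6,-0.5],[-0.0,0.0,-6.9]],[0.6,[-0.8,0.5,-0.5],[-0.0,0.0,-6.9]],[0.6,[-0.9,0.4,-0.5],[-0.0,0.0,-6.9]],[0.6,[-0.9,0.3,-0.5],[-0.0,0.0,-6.9]],[0.6,[-1.0,0.22,-0.5],[-0.0,0.0,-6.9]],[0.6,[-1.0,0.1,-0.5],[-0.0,0.0,-6.9]],[0.6,[-1.0,-0.02,-0.5],[-0.0,0.0,-6.9]],[0.6,[-1.0,-0.14,-0.5],[-0.0,0.0,-6.9]],[0.6,[-1.0,-0.25,-0.5],[-0.0,0.0,-6.9]]]
turn [ -0.   0. -89.]
[[0.6,[-0.4,-0.24,-0.15],[-0.0,0.0,-6.8]],[0.6,[-0.4,-0.29,-0.15],[-0.0,0.0,-6.8]],[0.6,[-0.4,-0.3,-0.15],[-0.0,0.0,-6.8]],[0.6,[-0.3,-0.4,-0.15],[-0.0,0.0,-6.8]],[0.6,[-0.27,-0.4,-0.15],[-0.0,0.0,-6.8]],[0.6,[-0.22,-0.4,-0.15],[-0.0,0.0,-6.8]],[0.6,[-0.16,-0.5,-0.15],[-0.0,0.0,-6.8]],[0.6,[-0.11,-0.5,-0.15],[-0.0,0.0,-6.8]],[0.6,[-0.05,-0.5,-0.15],[-0.0,0.0,-6.8]],[0.6,[0.01,-0.5,-0.15],[-0.0,0.0,-6.8]],[0.6,[0.07,-0.5,-0.15],[-0.0,0.0,-6.8]],[0.6,[0.12,-0.5,-0.15],[-0.0,0.0,-6.8]],[0.6,[0.18,-0.5,-0.15],[-0.0,0.0,-6.8]]]
```

>>> {"api": "servo_tool", "payload": {
  "plan": [
    [0.6,[-0.4,0.9,-0.5],[0,0,-6.9]],
    [0.6,[-0.5,0.9,-0.5],[0,0,-6.9]],
    [0.6,[-0.6,0.8,-0.5],[0,0,-6.9]],
    [0.6,[-0.7,0.7,-0.5],[0,0,-6.9]],
    [0.6,[-0.8,0.6,-0.5],[0,0,-6.9]],
    [0.6,[-0.8,0.5,-0.5],[0,0,-6.9]],
    [0.6,[-0.9,0.4,-0.5],[0,0,-6.9]],
    [0.6,[-0.9,0.3,-0.5],[0,0,-6.9]],
    [0.6,[-1,0.2,-0.5],[0,0,-6.9]],
    [0.6,[-1,0.1,-0.5],[0,0,-6.9]],
    [0.6,[-1,0,-0.5],[0,0,-6.9]],
    [0.6,[-1,-0.1,-0.5],[0,0,-6.9]],
    [0.6,[-1,-0.2,-0.5],[0,0,-6.9]]
  ]
}}

```text
time_s: 13.83
tool_pos: [0.5336, 0.0417, 0.2614]
tool_rot: [-177.3, 2.9, 105.5]
force: [-0.3, 0.3, -0.0]
grip_width: 0.0525
```

>>> {"api": "servo_tool", "payload": {
  "plan": [
    [0.6,[-0.4,-0.2,-0.1],[0,0,-6.9]],
    [0.6,[-0.4,-0.3,-0.1],[0,0,-6.9]],
    [0.6,[-0.4,-0.3,-0.1],[0,0,-6.9]],
    [0.6,[-0.3,-0.4,-0.1],[0,0,-6.9]],
    [0.6,[-0.3,-0.4,-0.1],[0,0,-6.9]],
    [0.6,[-0.2,-0.4,-0.1],[0,0,-6.9]],
    [0.6,[-0.2,-0.5,-0.1],[0,0,-6.9]],
    [0.6,[-0.1,-0.5,-0.1],[0,0,-6.9]],
    [0.6,[0,-0.5,-0.1],[0,0,-6.9]],
    [0.6,[0,-0.5,-0.1],[0,0,-6.9]],
    [0.6,[0,-0.5,-0.1],[0,0,-6.9]],
    [0.6,[0.1,-0.5,-0.1],[0,0,-6.9]],
    [0.6,[0.1,-0.5,-0.1],[0,0,-6.9]],
    [0.6,[0,0,0],[0,0,0]],
    [0.6,[0,0,0],[0,0,0]]
  ]
}}

```text
time_s: 15.08
tool_pos: [0.5188, 0.0255, 0.2638]
tool_rot: [-174.4, -5.1, -161.2]
force: [-0.5, 1.2, 0.1]
grip_width: 0.0522
```

```bash
python3 - <<'E'
from h import *
w=snap('wrist','w5.png');o=env.get_obs()
print(o['tool_pos'],o['tool_rot'],o['qpos'].round(1))
cv2.imwrite('pics/w5b.png',cv2.resize(w,(800,600),interpolation=cv2.INTER_CUBIC))
E
```

```text
[0.51879372 0.02605416 0.2635935 ] [-174.37722239   -5.11321944 -161.1766404 ] [-54.4   4.6  47.1  96.7   3.2  84.1 101.4]
```

View pics/w5b.png

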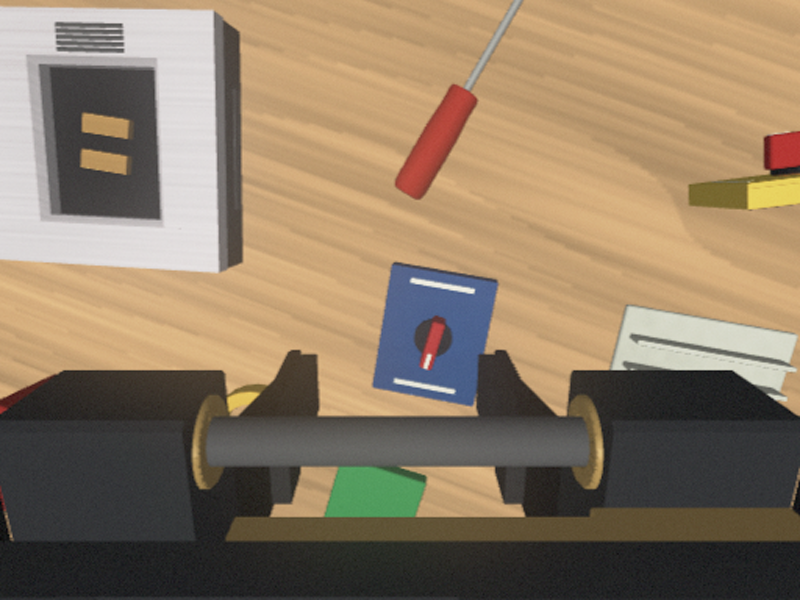

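The cover's top-face corners are near (393,262), (498,281), (474,405) and (373,388), with the wing at about (432,343). The pc hatch is at the upper left, and the catch bars run slightly askew. I'll take one enlarged crop of both.

```bash
python3 - <<'E'
from h import *
w=cv2.imread('pics/w5.png')
a=cv2.resize(w[20:160,0:120],None,fx=4,fy=4,interpolation=cv2.INTER_CUBIC)
b=cv2.resize(w[160:272,232:326],None,fx=4,fy=4,interpolation=cv2.INTER_CUBIC)
h=np.zeros((560,a.shape[1]-480+480+b.shape[1]-0,3),np.uint8) if 0 else np.zeros((560,480+b.shape[1],3),np.uint8)
print(a.shape,b.shape)
h[:,:480]=a; h[:b.shape[0],480:]=b[:560]
cv2.imwrite('pics/d5.png',h[:,:800] if h.shape[1]<=800 else cv2.resize(h,(800,int(560*800/h.shape[1]))));print(h.shape)
E
```

```text
(560, 480, 3) (448, 376, 3)
(560, 856, 3)
```

View pics/d5.png

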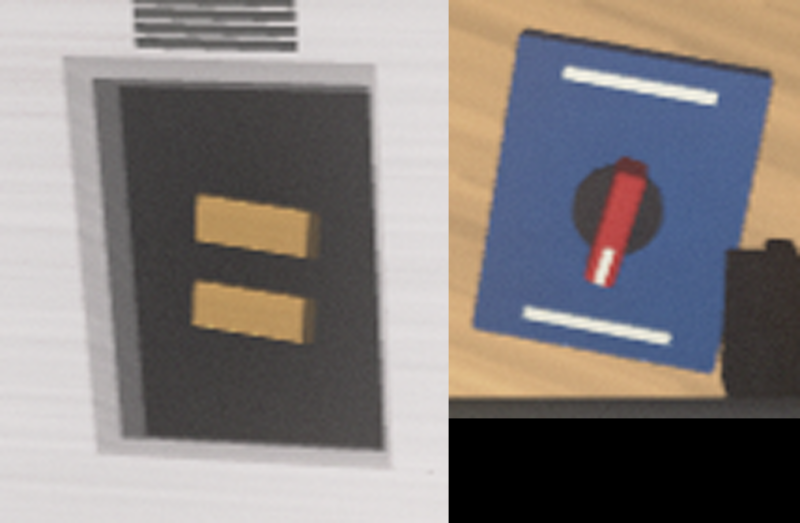

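```bash
python3 - <<'E'
from h import *
H=lambda X,Y:(X/3.738,Y/3.738+20)
C=lambda X,Y:((X/.9346-480)/4+232,Y/3.738+160)
def rect(n,P,z):
    Q=np.array([atz('w5.png',p,z) for p in P])[:,:2]
    (c,s,a)=cv2.minAreaRect(Q.astype(np.float32)*1000)
    m=Q.mean(0);u=(Q[0]+Q[1]-Q[2]-Q[3]);v=(Q[0]+Q[3]-Q[1]-Q[2])
    print(n,m.round(4),'len',np.linalg.norm(u)/2,np.linalg.norm(v)/2,'yaw u',np.degrees(np.arctan2(u[1],u[0])).round(2),'v',np.degrees(np.arctan2(v[1],v[0])).round(2))
rect('hatch outer',[H(64,56),H(375,65),H(391,467),H(99,453)],.05)
rect('hatch inner',[H(93,80),H(370,87),H(384,450),H(121,437)],.045)
rect('bars',[H(195,195),H(312,212),H(304,344),H(192,325)],.041)
rect('slot',[H(195,242),H(308,259),H(308,299),H(194,282)],.041)
rect('cover',[C(520,36),C(771,78),C(713,372),C(474,328)],.016)
rect('wing',[C(617,172),C(647,176),C(612,287),C(586,281)],.043)
print('collar',atz('w5.png',C(618,209),.02))
o=env.get_obs();print(o['tool_pos'],o['tool_rot'])
E
```

```text
hatch outer [ 0.5088 -0.2303] len 0.11632041143379876 0.09605282292787197 yaw u -163.31 v -73.24
hatch inner [ 0.5091 -0.2304] len 0.10622017901085891 0.08707818270150365 yaw u -163.57 v -73.18
bars [ 0.509  -0.2299] len 0.0394713243684049 0.037227411763344515 yaw u -169.73 v -79.5
slot [ 0.5092 -0.2297] len 0.012005380391242172 0.03690391177956169 yaw u -167.93 v -79.09
cover [0.5682 0.0483] len 0.10222556129807416 0.08217442438758933 yaw u -169.7 v -79.57
wing [0.5679 0.0482] len 0.037164296755178884 0.008815115311690257 yaw u -176.05 v -79.72
collar [0.56774329 0.04822884 0.02      ]
[0.51879372 0.02605416 0.2635935 ] [-174.37722239   -5.11321944 -161.1766404 ]
```

```bash
python3 -c "
from plan import *
rows([.568,.048,.09],[180,0,184],8,.6)"
```

```text
turn [-6.2 -4.4 15.1]
[[0.6,[-0.9,0.27,2.1],[-0.8,-0.5,1.9]],[0.6,[-0.8,0.27,2.1],[-0.8,-0.5,1.9]],[0.6,[-0.8,0.26,2.1],[-0.8,-0.5,1.9]],[0.6,[-0.8,0.26,2.1],[-0.8,-0.5,1.9]],[0.6,[-0.7,0.26,2.1],[-0.8,-0.5,1.9]],[0.6,[-0.7,0.25,2.1],[-0.8,-0.5,1.9]],[0.6,[-0.7,0.25,2.2],[-0.8,-0.5,1.9]],[0.6,[-0.7,0.24,2.2],[-0.8,-0.5,1.9]]]
```

>>> {"api": "servo_tool", "payload": {
  "plan": [
    [0.6,[-0.9,0.3,2.0],[-0.8,-0.6,2]],
    [0.6,[-0.8,0.3,2.1],[-0.8,-0.6,2]],
    [0.6,[-0.8,0.3,2.1],[-0.8,-0.6,2]],
    [0.6,[-0.8,0.3,2.1],[-0.8,-0.6,2]],
    [0.6,[-0.7,0.3,2.1],[-0.8,-0.5,2]],
    [0.6,[-0.7,0.2,2.1],[-0.8,-0.5,2]],
    [0.6,[-0.7,0.2,2.0],[-0.7,-0.5,2]],
    [0.6,[-0.7,0.2,1.0],[-0.7,-0.5,1]],
    [0.6,[0,0,0],[0,0,0]],
    [0.6,[0,0,0],[0,0,0]]
  ]
}}

```text
time_s: 15.97
tool_pos: [0.5694, 0.0638, 0.0931]
tool_rot: [-179.6, -0.1, -176.8]
force: [0.1, 0.6, 0.4]
grip_width: 0.0524
```

```bash
python3 -c "
from plan import *
o=env.get_obs();print(o['tool_pos'],o['tool_rot'],o['qpos'].round(1))
rows([.568,.048,.024],[180,0,184],6,.6)"
```

```text
[0.56938805 0.06384743 0.09306238] [-1.79609152e+02 -8.48750150e-02 -1.76821583e+02] [-48.5  19.   46.4 104.4 -14.9  63.1  96.3]
turn [-0.4 -0.1 -0.8]
[[0.6,[0.04,-0.25,1.2],[-0.1,-0.0,-0.1]],[0.6,[0.04,-0.26,1.2],[-0.1,-0.0,-0.1]],[0.6,[0.04,-0.26,1.2],[-0.1,-0.0,-0.1]],[0.6,[0.04,-0.26,1.2],[-0.1,-0.0,-0.1]],[0.6,[0.04,-0.26,1.2],[-0.1,-0.0,-0.1]],[0.6,[0.04,-0.26,1.2],[-0.1,-0.0,-0.1]]]
```

>>> {"api": "servo_tool", "payload": {
  "plan": [
    [0.6,[0.1,-0.8,0.5],[-0.2,0,-0.4]],
    [0.6,[0.1,-0.8,0.5],[-0.2,0,-0.4]],
    [0.6,[0,0,0.8],[0,0,0]],
    [0.6,[0,0,0.8],[0,0,0]],
    [0.6,[0,0,0],[0,0,0]],
    [0.6,[0,0,0],[0,0,0]]
  ]
}}

```text
time_s: 16.47
tool_pos: [0.569, 0.0527, 0.0683]
tool_rot: [-180.0, -0.0, -175.7]
force: [0.3, 0.7, 0.2]
grip_width: 0.0519
```

```bash
python3 -c "
from plan import *
o=env.get_obs();print(o['tool_pos'],o['tool_rot'],o['qpos'].round(1))
rows([.568,.048,.024],[180,0,184],6,.6)"
```

```text
[0.56895808 0.05272542 0.0682703 ] [-1.79967679e+02 -1.72482426e-02 -1.75722169e+02] [-46.4  20.6  45.6 105.9 -16.7  60.4 100. ]
turn [-0.  -0.   0.3]
[[0.6,[0.02,-0.08,0.7],[-0.0,-0.0,0.0]],[0.6,[0.02,-0.08,0.7],[-0.0,-0.0,0.0]],[0.6,[0.02,-0.08,0.7],[-0.0,-0.0,0.0]],[0.6,[0.02,-0.08,0.7],[-0.0,-0.0,0.0]],[0.6,[0.02,-0.08,0.7],[-0.0,-0.0,0.0]],[0.6,[0.02,-0.08,0.7],[-0.0,-0.0,0.0]]]
```

>>> {"api": "servo_tool", "payload": {
  "plan": [
    [0.6,[0.1,-0.4,1.0],[0,0,0.3]],
    [0.6,[0,-0.1,1.2],[0,0,0]],
    [0.6,[0,0,1.2],[0,0,0]],
    [0.6,[0,0,0.8],[0,0,0]],
    [0.5,[0,0,0],[0,0,0]],
    [0.4,[0,0,0],[0,0,0]]
  ]
}}

```text
time_s: 16.97
tool_pos: [0.568, 0.0487, 0.0216]
tool_rot: [-180.0, -0.0, -176.0]
force: [-0.2, 0.5, 0.0]
grip_width: 0.0453
```

```bash
python3 -c "
from plan import *
o=env.get_obs();print(o['tool_pos'],o['tool_rot'],o['force'])"
```

```text
[0.56802583 0.04873806 0.02162715] [-1.79973920e+02 -4.59347822e-02 -1.75967009e+02] [-0.17265308  0.50720211  0.04404506]
```

Position is good. I'll raise 2 mm, close and lift a little.

>>> {"api": "servo_tool", "payload": {
  "plan": [
    [0.2,[0,0,-0.2],[0,0,0]],
    [0,[0,0,0],[0,0,0]],
    [0,[0,0,0],[0,0,0]],
    [0,[0,0,0],[0,0,0]],
    [0,[0,0,0],[0,0,0]],
    [0,[0,0,0],[0,0,0]],
    [0,[0,0,0],[0,0,0]],
    [0,[0,0,0],[0,0,0]],
    [0,[0,0,0],[0,0,0]],
    [0,[0,0,0],[0,0,0]],
    [0,[0,0,0],[0,0,0]],
    [0,[0,0,-0.3],[0,0,0]],
    [0,[0,0,-0.6],[0,0,0]],
    [0,[0,0,-1],[0,0,0]],
    [0,[0,0,-1.5],[0,0,0]],
    [0,[0,0,-2],[0,0,0]],
    [0,[0,0,-2],[0,0,0]],
    [0,[0,0,-1],[0,0,0]],
    [0,[0,0,0],[0,0,0]]
  ],
  "force": 40
}}

```text
time_s: 18.55
tool_pos: [0.5659, 0.0482, 0.1134]
tool_rot: [-179.9, -0.3, -176.0]
force: [0.7, -0.1, -2.5]
grip_width: 0.0097
```

```bash
python3 -c "
from plan import *
o=env.get_obs();print(o['tool_pos'],o['tool_rot'],o['qpos'].round(1),o['force'],o['grip_width'])
rows([.509,-.230,.15],[180,0,190.5],14,0)"
```

```text
[0.56592838 0.04815778 0.11344225] [-179.94668216   -0.28902468 -176.04104834] [-48.   17.1  47.3 103.9 -13.7  65.3  97.9] [ 0.68096522 -0.10858427 -2.51474699] 0.009669931508073982
turn [-0.  -0.3 -6.5]
[[0,[0.5,-2.0,-0.26],[-0.0,-0.0,-0.5]],[0,[0.6,-1.9,-0.26],[-0.0,-0.0,-0.5]],[0,[0.6,-1.9,-0.26],[-0.0,-0.0,-0.5]],[0,[0.6,-1.9,-0.26],[-0.0,-0.0,-0.5]],[0,[0.6,-1.9,-0.26],[-0.0,-0.0,-0.5]],[0,[0.6,-1.9,-0.26],[-0.0,-0.0,-0.5]],[0,[0.6,-1.9,-0.26],[-0.0,-0.0,-0.5]],[0,[0.7,-1.9,-0.26],[-0.0,-0.0,-0.5]],[0,[0.7,-1.9,-0.26],[-0.0,-0.0,-0.5]],[0,[0.7,-1.9,-0.26],[-0.0,-0.0,-0.5]],[0,[0.7,-1.9,-0.26],[-0.0,-0.0,-0.5]],[0,[0.7,-1.9,-0.26],[-0.0,-0.0,-0.5]],[0,[0.7,-1.9,-0.26],[-0.0,-0.0,-0.5]],[0,[0.7,-1.9,-0.26],[-0.0,-0.0,-0.5]]]
```

>>> {"api": "servo_tool", "payload": {
  "plan": [
    [0,[0.3,-1.0,-0.8],[0,0,-0.5]],
    [0,[0.6,-2.0,-0.8],[0,0,-0.5]],
    [0,[0.6,-2.0,-0.5],[0,0,-0.5]],
    [0,[0.6,-2.0,-0.5],[0,0,-0.5]],
    [0,[0.6,-2.0,-0.2],[0,0,-0.5]],
    [0,[0.6,-2.0,-0.2],[0,0,-0.5]],
    [0,[0.6,-2.0,-0.2],[0,0,-0.5]],
    [0,[0.7,-2.0,-0.2],[0,0,-0.5]],
    [0,[0.7,-2.0,0],[0,0,-0.5]],
    [0,[0.7,-2.0,0],[0,0,-0.5]],
    [0,[0.7,-2.0,0],[0,0,-0.5]],
    [0,[0.7,-2.0,0],[0,0,-0.5]],
    [0,[0.7,-2.0,0],[0,0,-0.5]],
    [0,[0.5,-1.0,0],[0,0,0]],
    [0,[0,0,0],[0,0,0]],
    [0,[0,0,0],[0,0,0]],
    [0,[0,0,0],[0,0,0]]
  ]
}}

```text
time_s: 19.97
tool_pos: [0.4957, -0.2425, 0.1426]
tool_rot: [179.8, -1.5, -169.2]
force: [0.0, -0.6, -3.2]
grip_width: 0.0099
```

```bash
python3 -c "
from plan import *
o=env.get_obs();print(o['tool_pos'],o['tool_rot'],o['qpos'].round(1),o['force'],o['grip_width'])
rows([.509,-.230,.10],[180,0,190.3],5,0)
w=snap('wrist','w6.png');cv2.imwrite('pics/w6b.png',cv2.resize(w,(800,600),interpolation=cv2.INTER_CUBIC))"
```

```text
[ 0.49572998 -0.24252671  0.14263219] [ 179.77733779   -1.50021753 -169.20469315] [-24.8  15.4  55.3 103.6 -12.6  69.3 135.1] [ 0.02136146 -0.56250582 -3.16184569] 0.009854649299385503
turn [ 0.2 -1.5  0.5]
[[0,[-0.3,0.19,0.8],[0.0,-0.3,0.1]],[0,[-0.3,0.19,0.8],[0.0,-0.3,0.1]],[0,[-0.3,0.2,0.8],[0.0,-0.3,0.1]],[0,[-0.3,0.2,0.8],[0.0,-0.3,0.1]],[0,[-0.3,0.2,0.9],[0.0,-0.3,0.1]]]
```

View pics/w6b.png

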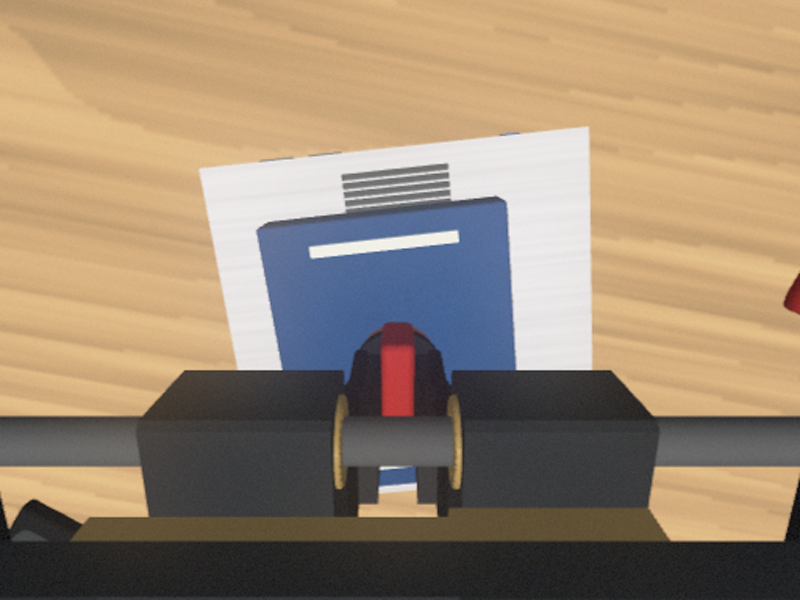

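The cover hangs level from the wing over the hatch. Its near top edge runs from about (260,230) to (507,204). I'll measure its pose in the hand.

```bash
python3 -c "
from plan import *
s=1.5625;o=env.get_obs();z=o['tool_pos'][2]-.015;print(o['tool_pos'],o['tool_rot'])
a,b,c,d=[atz('w6.png',(p[0]/s,p[1]/s),z)[:2] for p in[(260,231),(507,204),(283,370),(516,370)]]
yw=lambda v:np.degrees(np.arctan2(v[1],v[0]))
print('len',np.linalg.norm(a-b),'edge yaw-90',yw(b-a)-90,yw(a-b)-90,'sides',yw(c-a),yw(d-b))
n=yw(c-a);m=(a+b)/2;y=np.radians((yw(a-b)-90+180)%360-180)
for t in(y,y+np.pi):
  print('centre',m+.052*np.array([np.cos(t),np.sin(t)]))
f=[atz('w6.png',(p[0]/s,p[1]/s),.05)[:2] for p in[(199,169),(588,127)]]
print('roof corners',f,yw(f[1]-f[0])-90)
"
```

```text
[ 0.49593239 -0.24200499  0.14257978] [ 179.76153769   -1.49742604 -169.15863918]
len 0.08173593150745383 edge yaw-90 16.93049157586499 -163.069508424135 sides 16.440997906940016 16.856113998648937
centre [ 0.3960905  -0.27136973]
centre [ 0.49558301 -0.24108375]
roof corners [array([ 0.4489678 , -0.34340607]), array([ 0.39759327, -0.17211763])] 16.69556057995733
```

>>> {"api": "servo_tool", "payload": {
  "plan": [
    [0,[-0.5,0.3,0.5],[0,-0.5,0.1]],
    [0,[-0.5,0.3,0.8],[0,-0.5,0.1]],
    [0,[-0.5,0.3,0.8],[0,-0.5,0]],
    [0,[0,0,0.8],[0,0,0]],
    [0,[0,0,0.8],[0,0,0]],
    [0,[0,0,0],[0,0,0]],
    [0,[0,0,0],[0,0,0]]
  ]
}}

```text
time_s: 20.6
tool_pos: [0.5114, -0.2218, 0.0995]
tool_rot: [179.5, 0.1, -168.8]
force: [0.1, -0.4, -2.7]
grip_width: 0.0095
```

```bash
python3 -c "
from plan import *
o=env.get_obs();print(o['tool_pos'],o['tool_rot'],o['qpos'].round(1),o['force'],o['grip_width'])
rows([.509,-.2305,.09],[180,0,190.6],3,0)"
```

```text
[ 0.51142437 -0.2217891   0.0994706 ] [ 1.79546601e+02  6.76376247e-02 -1.68794578e+02] [-24.4  18.1  53.1 106.3 -16.5  63.8 136. ] [ 0.11098847 -0.3692533  -2.66072321] 0.009453325142298062
turn [0.5 0.1 0.6]
[[0,[0.14,-0.27,0.3],[0.2,0.0,0.2]],[0,[0.13,-0.27,0.3],[0.2,0.0,0.2]],[0,[0.13,-0.27,0.3],[0.2,0.0,0.2]]]
```

>>> {"api": "servo_tool", "payload": {
  "plan": [
    [0,[0.4,-0.8,0.4],[0.4,0,0.5]],
    [0,[0,0,0],[0,0,0]],
    [0,[0,0,0],[0,0,0]],
    [0,[0,0,0],[0,0,0]]
  ]
}}

```text
time_s: 20.93
tool_pos: [0.5085, -0.2324, 0.0951]
tool_rot: [-180.0, 0.0, -169.4]
force: [0.2, 0.7, -3.6]
grip_width: 0.0093
```

```bash
python3 -c "
from plan import *
o=env.get_obs();print(o['tool_pos'],o['tool_rot'],o['force'],o['grip_width'])
rows([.509,-.2305,.09],[180,0,190.6],1,0)"
```

```text
[ 0.508469   -0.23237024  0.09509996] [-1.79958178e+02  3.22001574e-02 -1.69417624e+02] [ 0.24657637  0.69545963 -3.63272112] 0.00928623117211499
turn [-0.  0. -0.]
[[0,[-0.09,0.17,0.5],[-0.0,0.0,-0.0]]]
```

>>> {"api": "servo_tool", "payload": {
  "plan": [
    [0,[-0.1,0.2,0.5],[0,0,0]],
    [0,[0,0,0.5],[0,0,0]],
    [0,[0,0,0.5],[0,0,0]],
    [0,[0,0,0.5],[0,0,0]],
    [0,[0,0,0.3],[0,0,0]],
    [0,[0,0,0],[0,0,0]],
    [0,[0,0,0],[0,0,0]]
  ]
}}

```text
time_s: 21.52
tool_pos: [0.5098, -0.2306, 0.0702]
tool_rot: [-179.9, 0.1, -169.4]
force: [-0.6, 0.3, -2.5]
grip_width: 0.0098
```

```bash
python3 -c "
from plan import *
o=env.get_obs();print(o['tool_pos'],o['tool_rot'],o['force'],o['wrist_torque'],o['grip_width'])"
```

```text
[ 0.50982192 -0.23060294  0.07017174] [-1.79907225e+02  1.25250959e-01 -1.69446399e+02] [-0.57890968  0.34975819 -2.48167264] [ 0.03029464 -0.01140204 -0.01464711] 0.009759373590469893
```

>>> {"api": "servo_tool", "payload": {
  "plan": [
    [0,[0,0,0.3],[0,0,0]],
    [0,[0,0,0.2],[0,0,0]],
    [0,[0,0,0.2],[0,0,0]],
    [0,[0,0,0],[0,0,0]],
    [0,[0,0,0],[0,0,0]]
  ]
}}

```text
time_s: 21.93
tool_pos: [0.5103, -0.2308, 0.0653]
tool_rot: [180.0, 0.2, -169.4]
force: [-0.7, 0.3, -1.3]
grip_width: 0.0096
```

```bash
python3 -c "
from plan import *
o=env.get_obs();print(o['tool_pos'],o['tool_rot'],o['force'],o['wrist_torque'],o['grip_width'])
w=snap('wrist','w7.png')
a=snap('scene','s7.png')
cv2.imwrite('pics/c7.png',np.hstack([cv2.resize(w[60:260,100:366],(400,300),interpolation=2),cv2.resize(a[130:220,140:260],(400,300),interpolation=2)]))"
```

```text
[ 0.51033493 -0.23082757  0.0652883 ] [ 1.79994751e+02  1.71093514e-01 -1.69437433e+02] [-0.73772299  0.26509444 -1.31634908] [0.11254441 0.2165293  0.00581803] 0.009583521225324089
```

View pics/c7.png

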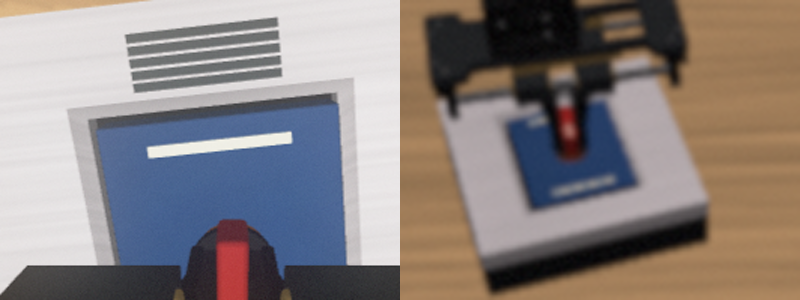

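The cover is in the mouth of the hatch, about 1 mm too far from the robot. I'll nudge it back and lower onto the catch.

>>> {"api": "servo_tool", "payload": {
  "plan": [
    [0,[0.1,0,0.1],[0,0,0]],
    [0,[0,0,0.1],[0,0,0]],
    [0,[0,0,0.1],[0,0,0]],
    [0,[0,0,0],[0,0,0]],
    [0,[0,0,0],[0,0,0]],
    [0,[0,0,0],[0,0,0]]
  ]
}}

```text
time_s: 22.53
tool_pos: [0.5104, -0.231, 0.0648]
tool_rot: [179.9, 0.3, -169.4]
force: [-1.1, 0.9, 0.6]
grip_width: 0.0096
```

```bash
python3 -c "
from plan import *
o=env.get_obs();print(o['tool_pos'],o['tool_rot'],o['force'],o['wrist_torque'],o['grip_width'])"
```

```text
[ 0.51043617 -0.23095221  0.06484893] [ 179.92578587    0.31840309 -169.40572939] [-1.06818805  0.85026924  0.63322549] [0.11717979 0.25689313 0.00870774] 0.009609439365661122
```

>>> {"api": "servo_tool", "payload": {
  "plan": [
    [0.3,[0,0,0],[0,0,0]],
    [0.3,[0,0,0],[0,0,0]],
    [0.3,[0,0,0],[0,0,0]],
    [0.3,[0,0,0],[0,0,0]],
    [0.3,[0,0,-0.8],[0,0,0]],
    [0.3,[0,0,-2],[0,0,0]],
    [0.3,[0,0,-3],[0,0,0]],
    [0.3,[0,0,-3],[0,0,0]],
    [0.3,[0,0,-1],[0,0,0]],
    [0.3,[0,0,0],[0,0,0]],
    [0.3,[0,0,0],[0,0,0]]
  ]
}}

```text
time_s: 23.45
tool_pos: [0.5099, -0.2321, 0.1678]
tool_rot: [-179.9, 0.3, -169.5]
force: [-0.5, -0.1, -0.8]
grip_width: 0.0261
```

```bash
python3 -c "
from plan import *
o=env.get_obs();print(o['tool_pos'],o['tool_rot'],o['force'],o['grip_width'])
w=snap('wrist','w8.png')
cv2.imwrite('pics/w8b.png',cv2.resize(w[60:300,96:416],(800,600),interpolation=2))"
```

```text
[ 0.50990258 -0.2321134   0.16782564] [-179.93217916    0.32874555 -169.48878358] [-0.47611786 -0.0508706  -0.8441922 ] 0.026144168635737867
```

View pics/w8b.png

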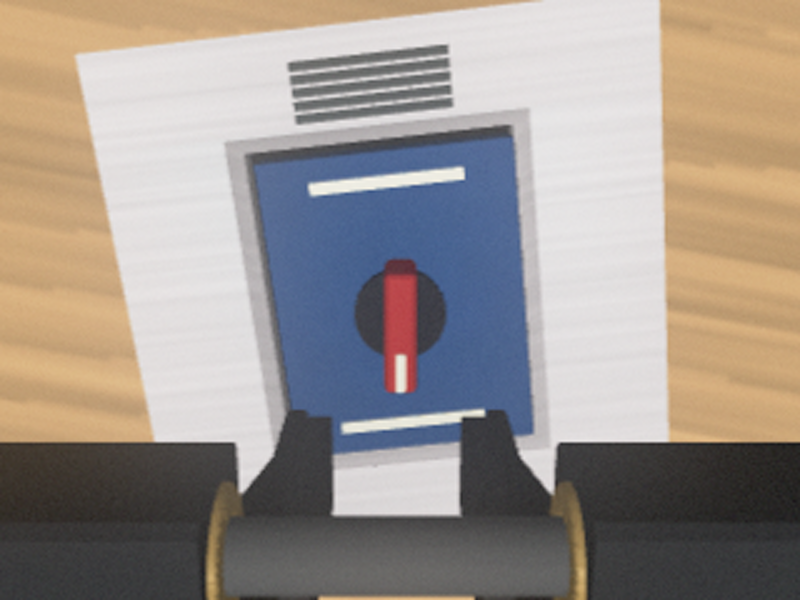

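```bash
python3 - <<'E'
from h import *
H=lambda p:(p[0]/2.5+96,p[1]/2.5+60)
def rect(n,P,z):
    Q=np.array([atz('w8.png',H(p),z) for p in P])[:,:2]
    m=Q.mean(0);u=(Q[0]+Q[1]-Q[2]-Q[3]);v=(Q[0]+Q[3]-Q[1]-Q[2])
    print(n,m.round(4),np.linalg.norm(u)/2,np.linalg.norm(v)/2,np.degrees(np.arctan2(u[1],u[0])).round(2),np.degrees(np.arctan2(v[1],v[0])).round(2))
for z in(.05,.053):rect('cover',[(251,163),(513,136),(533,434),(290,453)],z)
rect('outer hatch',[(225,143),(528,109),(549,446),(283,469)],.05)
rect('wing',[(385,274),(415,274),(415,393),(385,393)],.083)
rect('wing',[(385,274),(415,274),(415,393),(385,393)],.077)
E
```

```text
cover [ 0.5094 -0.2312] 0.10231227892634934 0.08469679661124573 -163.95 -74.2
cover [ 0.5085 -0.2314] 0.10120941434278671 0.08378381628958757 -163.95 -74.2
outer hatch [ 0.5084 -0.2315] 0.1152859464544757 0.09525554639645357 -162.9 -73.69
wing [ 0.5095 -0.2303] 0.03719461573465208 0.00894312886350884 -169.44 -79.52
wing [ 0.5114 -0.23  ] 0.038104357912990494 0.009161868629272025 -169.44 -79.52
```

The cover is flush in the hatch and about 1 mm off centre. Its size in the picture matches roof height, and the wing is still at 190.5°. Next I'll take the wing again, turn it about 70° and then press lightly as it lines up.

>>> {"api": "servo_tool", "payload": {
  "plan": [
    [0.3,[0,0.1,2.5],[0,-0.2,0]],
    [0.3,[0,0,2.5],[0,0,0]],
    [0.3,[0,0,2],[0,0,0]],
    [0.3,[0,0,1],[0,0,0]],
    [0.3,[0,0,0],[0,0,0]],
    [0.3,[0,0,0],[0,0,0]]
  ]
}}

```text
time_s: 24.0
tool_pos: [0.5068, -0.2298, 0.0788]
tool_rot: [179.9, 0.1, -169.5]
force: [0.1, -0.2, 0.6]
grip_width: 0.026
```

```bash
python3 -c "
from plan import *
o=env.get_obs();print(o['qpos'].round(1),o['force'])
rows([.5095,-.231,.0635],[180,0,190.5],1,.3)"
```

```text
[-23.3  19.6  52.9 107.7 -17.9  61.4 137.2] [ 0.0557307  -0.20114015  0.55120398]
turn [ 0.1  0.1 -0. ]
[[0.3,[-0.24,-0.17,1.5],[0.1,0.1,-0.0]]]
```

>>> {"api": "servo_tool", "payload": {
  "plan": [
    [0.3,[-0.2,-0.1,0.8],[0,0,0]],
    [0.3,[0,0,0.5],[0,0,0]],
    [0.3,[0,0,0],[0,0,0]],
    [0,[0,0,0],[0,0,0]],
    [0,[0,0,0],[0,0,0]],
    [0,[0,0,0],[0,0,0]],
    [0,[0,0,0],[0,0,0]],
    [0,[0,0,0],[0,0,0]],
    [0,[0,0,0],[0,0,0]]
  ],
  "force": 25
}}

```text
time_s: 24.75
tool_pos: [0.5113, -0.2314, 0.0677]
tool_rot: [-180.0, 0.3, -169.5]
force: [0.7, -0.3, -1.0]
grip_width: 0.0099
```

```bash
python3 -c "
from plan import *
o=env.get_obs();print(o['tool_pos'],o['tool_rot'],o['force'],o['wrist_torque'],o['grip_width'])"
```

```text
[ 0.51126678 -0.2313689   0.06770979] [-179.99868319    0.33843236 -169.52786871] [ 0.69472844 -0.33188221 -0.96930405] [-0.05011932  0.01050659  0.01455757] 0.009902626144935527
```

>>> {"api": "servo_tool", "payload": {
  "plan": [
    [0,[0,0,0.1],[0,0,0]],
    [0,[0,0,0.1],[0,0,0]],
    [0,[0,0,0],[0,0,5]],
    [0,[0,0,0],[0,0,7]],
    [0,[0,0,0],[0,0,7]],
    [0,[0,0,0],[0,0,7]],
    [0,[0,0,0],[0,0,7]],
    [0,[0,0,0],[0,0,7]],
    [0,[0,0,0],[0,0,7]],
    [0,[0,0,0],[0,0,7]],
    [0,[0,0,0],[0,0,5]],
    [0,[0,0,0],[0,0,0]],
    [0,[0,0,0],[0,0,0]]
  ],
  "force": 30
}}

```text
time_s: 25.83
tool_pos: [0.511, -0.2328, 0.0677]
tool_rot: [179.7, 0.2, 129.8]
force: [-0.4, 0.9, 0.2]
grip_width: 0.0097
```

```bash
python3 -c "
from plan import *
o=env.get_obs();print(o['tool_pos'],o['tool_rot'],o['qpos'].round(1),o['force'],o['wrist_torque'],o['grip_width'])
rows([.5105,-.231,.066],[180,0,101],1,0)"
```

```text
[ 0.51099526 -0.23281582  0.06770164] [179.72088417   0.24674786 129.81095403] [-31.3  27.   65.2 108.  -27.8  62.5  84.6] [-0.37244487  0.94393291  0.18868469] [-0.06693469  0.18264857  0.01019013] 0.009741696533531593
turn [ 0.3  0.2 28.8]
[[0,[0.17,0.08,0.17],[0.3,0.2,28.8]]]
```

>>> {"api": "servo_tool", "payload": {
  "plan": [
    [0,[0.1,0.1,0.1],[0,0,5]],
    [0,[0,0,0.1],[0,0,5]],
    [0,[0,0,0.1],[0,0,5]],
    [0,[0,0,0.1],[0,0,3]],
    [0,[0,0,0.1],[0,0,0]],
    [0,[0,0,0.1],[0,0,0]]
  ]
}}

```text
time_s: 26.33
tool_pos: [0.5104, -0.2332, 0.0651]
tool_rot: [179.7, 0.1, 111.8]
force: [-2.0, 0.0, 1.8]
grip_width: 0.0095
```

```bash
python3 -c "
from plan import *
o=env.get_obs();print(o['tool_pos'],o['tool_rot'],o['qpos'].round(1),o['force'],o['wrist_torque'],o['grip_width'])"
```

```text
[ 0.51041496 -0.23322347  0.06507281] [1.79672746e+02 7.36243028e-02 1.11848393e+02] [-32.4  28.8  67.4 108.2 -30.1  63.1  68.5] [-2.01018573  0.02875698  1.7796888 ] [-0.04030732  0.49681294  0.02207239] 0.009539472136192655
```

>>> {"api": "servo_tool", "payload": {
  "plan": [
    [0,[0,0.1,0.1],[0,0,3]],
    [0,[0,0,0.2],[0,0,3]],
    [0,[0,0,0.2],[0,0,3]],
    [0,[0,0,0.2],[0,0,2]],
    [0,[0,0,0.2],[0,0,2]],
    [0,[0,0,0.2],[0,0,0]],
    [0,[0,0,0.2],[0,0,0]]
  ]
}}

```text
time_s: 26.92
tool_pos: [0.5106, -0.2334, 0.0609]
tool_rot: [179.7, -0.6, 99.1]
force: [-6.4, 3.6, 18.3]
grip_width: 0.0096
```

```bash
python3 -c "
from plan import *
o=env.get_obs();print(o['tool_pos'],o['tool_rot'],o['qpos'].round(1),o['force'],o['wrist_torque'],o['grip_width'])"
```

```text
[ 0.51058077 -0.23341372  0.06094158] [179.66960307  -0.59674575  99.14094062] [-32.2  30.3  68.1 108.  -32.1  63.8  57.5] [-6.41817721  3.58808397 18.26572989] [0.65662625 1.58109878 0.05999202] 0.009604285495053563
```

>>> {"api": "servo_tool", "payload": {
  "plan": [
    [0,[0,0,-0.1],[0,0,0]],
    [0,[0,0,0],[0,0,3]],
    [0,[0,0,0],[0,0,3]],
    [0,[0,0,0],[0,0,3]]
  ]
}}

```text
time_s: 27.25
tool_pos: [0.51, -0.2335, 0.0627]
tool_rot: [179.8, -0.7, 90.3]
force: [-2.0, 0.9, 1.9]
grip_width: 0.0094
```

```bash
python3 -c "
from plan import *
o=env.get_obs();print(o['tool_pos'],o['tool_rot'],o['qpos'].round(1),o['force'],o['wrist_torque'],o['grip_width'])"
```

```text
[ 0.51003472 -0.23354231  0.06266852] [179.76835531  -0.74999374  90.33999106] [-32.4  30.4  68.6 108.  -32.4  64.2  49. ] [-2.04748775  0.85052584  1.8761152 ] [-0.12598101  0.729632    0.10379483] 0.009370049655946915
```

>>> {"api": "servo_tool", "payload": {
  "plan": [
    [0,[0,0,0],[0,0,-3]],
    [0,[0,0,0.1],[0,0,-3]],
    [0,[0,0,0.1],[0,0,-3]],
    [0,[0,0,0.1],[0,0,0]],
    [0,[0,0,0],[0,0,0]],
    [0.3,[0,0,0],[0,0,0]],
    [0.3,[0,0,0],[0,0,0]],
    [0.3,[0,0,0],[0,0,0]],
    [0.3,[0,0,-0.5],[0,0,0]],
    [0.3,[0,0,-2],[0,0,0]],
    [0.3,[0,0,-3],[0,0,0]],
    [0.3,[0,0,-3],[0,0,0]],
    [0.3,[0,0,-1.5],[0,0,0]],
    [0.3,[0,0,0],[0,0,0]],
    [0.3,[0,0,0],[0,0,0]]
  ]
}}

```text
time_s: 28.5
tool_pos: [0.5099, -0.2347, 0.1647]
tool_rot: [179.6, -0.8, 100.6]
force: [0.2, 0.5, 0.4]
grip_width: 0.0264
```

```bash
python3 -c "
from plan import *
o=env.get_obs();print(o['tool_pos'],o['tool_rot'],o['qpos'].round(1),o['force'],o['grip_width'])
w=snap('wrist','w9.png');a=snap('scene','s9.png')
cv2.imwrite('pics/c9.png',np.hstack([cv2.resize(w[60:360,96:416],(500,469),interpolation=2),cv2.resize(a[130:236,140:208],(300,469),interpolation=2)]))"
```

```text
[ 0.5098667  -0.23469839  0.1647079 ] [179.6392724   -0.75910263 100.60074236] [-34.8  19.2  68.8 102.1 -19.7  72.   49.8] [0.21506997 0.46611264 0.36226033] 0.026394288998925458
```

View pics/c9.png

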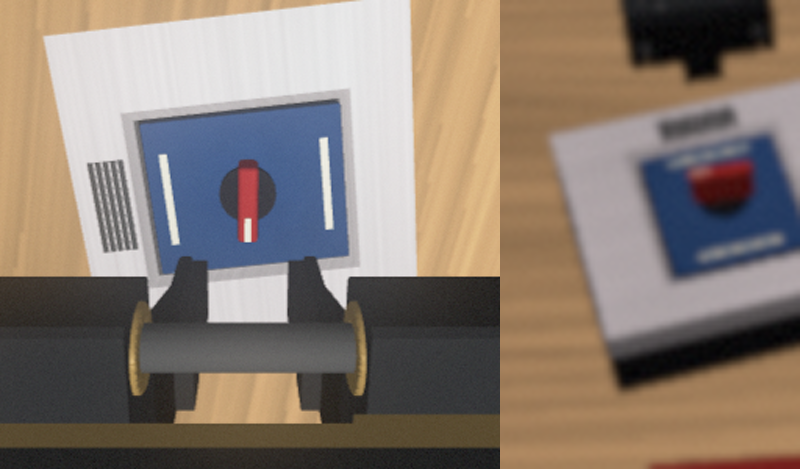

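The wing is turned about a quarter turn and lines up with the slot, at roughly (247,205) in the left half. I'll check that it dropped by touching its top with shut fingers: about 77 mm if locked, 83 mm if not.

>>> {"api": "servo_tool", "payload": {
  "plan": [
    [0,[0,-0.1,2],[0,0.5,0]],
    [0,[0,0,2],[0,0,0]],
    [0,[0,0,1.5],[0,0,0]],
    [0,[0,0,0.5],[0,0,0]],
    [0,[0,0,0],[0,0,0]],
    [0,[0,0,0],[0,0,0]],
    [0,[0,0,0],[0,0,0]]
  ]
}}

```text
time_s: 29.18
tool_pos: [0.5044, -0.2321, 0.0951]
tool_rot: [-179.7, -1.4, 100.5]
force: [0.3, 0.1, 0.1]
grip_width: 0.0004
```

>>> {"api": "servo_tool", "payload": {
  "plan": [
    [0,[0,0.5,0.3],[0,1.2,0]],
    [0,[0,0,0.3],[0,0,0]],
    [0,[0,0,0.2],[0,0,0]],
    [0,[0,0,0],[0,0,0]],
    [0,[0,0,0],[0,0,0]]
  ]
}}

```text
time_s: 29.6
tool_pos: [0.5107, -0.2316, 0.0892]
tool_rot: [-179.8, -2.5, 100.6]
force: [-0.4, -0.4, 1.5]
grip_width: 0.0003
```

>>> {"api": "servo_tool", "payload": {
  "plan": [
    [0,[0,0,0.2],[0,0,0]],
    [0,[0,0,0.2],[0,0,0]],
    [0,[0,0,0],[0,0,0]],
    [0,[0,0,0],[0,0,0]]
  ]
}}

```text
time_s: 29.93
tool_pos: [0.5108, -0.2312, 0.0855]
tool_rot: [-179.9, -2.5, 100.6]
force: [-0.6, 0.2, 0.5]
grip_width: 0.0003
```

>>> {"api": "servo_tool", "payload": {
  "plan": [
    [0,[0,0,0.2],[0,-2.4,0]],
    [0,[0,0,0.2],[0,0,0]],
    [0,[0,0,0],[0,0,0]],
    [0,[0,0,0],[0,0,0]]
  ]
}}

```text
time_s: 30.27
tool_pos: [0.5107, -0.2312, 0.0815]
tool_rot: [-179.9, -0.1, 100.6]
force: [-0.2, -0.4, 0.5]
grip_width: 0.0004
```

>>> {"api": "servo_tool", "payload": {
  "plan": [
    [0,[0,0,0.2],[0,0,0]],
    [0,[0,0,0.2],[0,0,0]],
    [0,[0,0,0.2],[0,0,0]],
    [0,[0,0,0],[0,0,0]]
  ]
}}

```text
time_s: 30.6
tool_pos: [0.5116, -0.2323, 0.0779]
tool_rot: [180.0, -0.2, 100.5]
force: [-0.8, 0.9, -0.8]
grip_width: 0.0005
```

>>> {"api": "servo_tool", "payload": {
  "plan": [
    [0,[0,0,0.2],[0,0,0]],
    [0,[0,0,0.2],[0,0,0]],
    [0,[0,0,0.2],[0,0,0]],
    [0,[0,0,0],[0,0,0]]
  ]
}}

```text
time_s: 30.93
tool_pos: [0.5123, -0.2332, 0.078]
tool_rot: [179.8, -0.6, 100.4]
force: [-0.8, -0.7, 1.0]
grip_width: 0.0006
```

>>> {"api": "servo_tool", "payload": {
  "plan": [
    [0,[0,0,0.4],[0,0,0]],
    [0,[0,0,0.4],[0,0,0]],
    [0,[0,0,0.4],[0,0,0]]
  ]
}}

```text
time_s: 31.18
tool_pos: [0.5135, -0.2342, 0.077]
tool_rot: [179.7, -1.1, 100.4]
force: [-13.4, 8.0, 39.7]
grip_width: 0.0007
```

>>> {"api": "servo_tool", "payload": {
  "plan": [
    [0,[0,0,-0.5],[0,0,0]],
    [0,[0,0,-2],[0,0,0]],
    [0,[0,0,-3],[0,0,0]],
    [0,[0,0,-3],[0,0,0]],
    [0,[0,0,-3],[0,0,0]],
    [0,[0,0,0],[0,0,0]],
    [0,[0,0,0],[0,0,0]],
    [0,[0,0,0],[0,0,0]]
  ]
}}

```text
time_s: 31.85
tool_pos: [0.5125, -0.2389, 0.1953]
tool_rot: [179.7, -1.2, 100.2]
force: [-0.7, -0.0, -0.4]
grip_width: 0.0007
```

```bash
python3 -c "
from h import *
print(env.sign_off())"
```

```text
the job is handed in; nothing more can be done
None
```

The cover is home in the hatch with the wing turned about a quarter turn and locked, and I handed the job in at about 32 s. It reported no verdict.

**What I did:**
- I took the cover from the stand by its top edge, tipped it about 48° sideways over the clear desk and let it fall flat.
- My first attempt to tip it straight ahead ran into two joint range limits, so I stood the tool up again and tipped it to the side instead.
- I then lifted the cover by the wing, laid it in the hatch and let go, took the wing again, and pressed and turned it clockwise about 90°.

**What the last checks showed:**
- **Cover seated:** before the turn it was flush with the roof. It was about 1 mm off centre and square to about 1°, with the wing still unturned.
- **Wing turned:** the last picture shows the wing lined up with the slot I measured earlier, at about 1.7 rad.
- **Wing dropped:** the shut fingers met the wing top at about 77–78 mm above the desk, with a firm stop at 77 mm under 40 N. That is about 43 mm above the hatch floor, which matches the locked height; unlocked would have been about 83 mm.

**Not settled:**
- During the turn, the drop itself was ambiguous: I saw a gradual 7 mm descent and some turning play rather than a clear snap. I relied on the touch check for that.
- The 40 N in that check is a fingertip reading at the force limit set for the arm and gripper body.
- I did not re-measure the cover's position after that last press.
- I saw no bystander move, though I did not measure their positions at the end.

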